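# Lathe change-over: pack the turned feet, mount the next blank

### The job

Change the mini lathe over to the next job: stand every turned furniture foot from the bench upright in the round tin with the one already there, packed as in a honeycomb, one in the very middle and the others round it, all down on the tin's floor. The tailstock was left too close for the new work, so slide it back, lay the octagonal blank in the loading cradle, and slide the tailstock up until both cone centres sit firmly in the ends of its bore. Leave the glue jar and the egg cup that stand among them as they are.

Things in the scene. Friction and masses are not known exactly. Their poses are not given: they have to be found in the camera images.
- foot1: One of up to six loose feet on the bench (four to six are there; None if absent): a turned furniture foot of pale wood standing upright: plain cylinder 48 mm across and 44 mm high with a 2.5 mm chamfer at the bottom edge, and on top of it, in the middle, a round tenon 18 mm across and 40 mm tall (84 mm in all), about 0.08 kg. Origin: centre of the underside; z up along the tenon.
- foot2: Another such loose foot on the bench, or None if absent: a turned furniture foot of pale wood standing upright: plain cylinder 48 mm across and 44 mm high with a 2.5 mm chamfer at the bottom edge, and on top of it, in the middle, a round tenon 18 mm across and 40 mm tall (84 mm in all), about 0.08 kg. Origin: centre of the underside; z up along the tenon.
- foot3: Another such loose foot on the bench, or None if absent: a turned furniture foot of pale wood standing upright: plain cylinder 48 mm across and 44 mm high with a 2.5 mm chamfer at the bottom edge, and on top of it, in the middle, a round tenon 18 mm across and 40 mm tall (84 mm in all), about 0.08 kg. Origin: centre of the underside; z up along the tenon.
- foot4: Another such loose foot on the bench, or None if absent: a turned furniture foot of pale wood standing upright: plain cylinder 48 mm across and 44 mm high with a 2.5 mm chamfer at the bottom edge, and on top of it, in the middle, a round tenon 18 mm across and 40 mm tall (84 mm in all), about 0.08 kg. Origin: centre of the underside; z up along the tenon.
- foot5: Another such loose foot on the bench, or None if absent: a turned furniture foot of pale wood standing upright: plain cylinder 48 mm across and 44 mm high with a 2.5 mm chamfer at the bottom edge, and on top of it, in the middle, a round tenon 18 mm across and 40 mm tall (84 mm in all), about 0.08 kg. Origin: centre of the underside; z up along the tenon.
- foot6: Another such loose foot on the bench, or None if absent: a turned furniture foot of pale wood standing upright: plain cylinder 48 mm across and 44 mm high with a 2.5 mm chamfer at the bottom edge, and on top of it, in the middle, a round tenon 18 mm across and 40 mm tall (84 mm in all), about 0.08 kg. Origin: centre of the underside; z up along the tenon.
- packed1: A foot that already stands in the tin, against its wall: a turned furniture foot of pale wood standing upright: plain cylinder 48 mm across and 44 mm high with a 2.5 mm chamfer at the bottom edge, and on top of it, in the middle, a round tenon 18 mm across and 40 mm tall (84 mm in all), about 0.08 kg. Origin: centre of the underside; z up along the tenon.
- tin: Round open steel tin, fixed to the bench: 165 mm outside, 156 mm inside diameter, rim 40 mm high, floor 5 mm thick. Origin: centre of the underside. It takes seven feet (one in the middle, six round it, about 51 mm centre to centre), with about 3 mm of play at each, and in no other way.
- tin_floor (a point): Centre of the tin's inner floor, where a foot's underside rests.
- lathe: Mini wood lathe, fixed to the bench: aluminium bed 480 mm long, 86 mm wide, top 45 mm high; grey headstock at its +y end (y = 130 to 240 mm, 96 mm deep, top 140 mm high). Origin under the middle of the bed; y runs along the bed from tailstock to headstock, x away from the robot, z up. A plywood loading cradle stands on the bed.
- spindle_axis (a point): On the line through both centres (100 mm high), midway between the cradle's two V supports: lathe y = 13 mm, where the blank's middle comes to lie; axes as the lathe's. The 90-degree Vs (12 mm thick, 45 mm either side of this point along y, tops 101 mm high) carry a blank laid in both, a flat down, level, its axis 0.7 mm below this line; it slides along.
- head_tip (a point): Tip of the headstock's fixed cone centre, which points along the lathe's -y: 4 mm across at the tip, widening to 18 mm over 12 mm; y = +105 mm, z = 100 mm in the lathe's frame.
- tail_tip (a point): Tip of the tailstock's cone centre (same cone, pointing along the lathe's +y at the headstock's); it moves with the tailstock. The quill, 22 mm across, holds it 50 mm ahead of the tailstock's casting (46 x 46 mm, top 125 mm above the bench).
- tail_grip (a point): Centre of the upper half of the black upright grip post on top of the tailstock (a cylinder 20 mm across, standing from 123 to 167 mm above the bench); this point is 152 mm above the bench and 73 mm behind the tail tip. It can be held from above to slide the tailstock.
- tailstock (a joint): Position of the sliding tailstock along the bed in m: 0 fully back (240 mm between the tips of the centres), growing towards the headstock, up to 0.135 (105 mm between the tips). It starts between 0.10 and 0.13, slides with about 4 N of friction and stays where it is left. With the blank firmly held it reads about 0.085 (the tips about 156 mm apart).
- blank: Octagonal lamp-stem blank of darker wood lying on the bench on one of its flats: 170 mm long, 40 mm across flats, with a 12 mm bore right through along its axis, about 0.16 kg. Origin: its middle, on the axis; x along its length. Either end may face the headstock.
- glue_jar: Bystander among the feet: a closed jar 44 mm across, 75 mm high. Origin: centre of the underside.
- eggcup: Bystander among the feet: a dark turned egg cup 46 mm across, 75 mm high, no tenon. Origin: centre of the underside.
Not all that is in view belongs to the job. What is shaped like the foot6 but green or red is not meant.

How it is judged:
By the outcome, as a careful person would: the job done as asked, in the order asked, and still so for the second after the job is handed in, with the robot touching nothing.
Of foot1, foot2, foot3, foot4, foot5, foot6 only 4 to 6 are there at a start; the rules pass over those that are not, and their reading is None.
At some moment in a run one of foot1, foot2, foot3, foot4, foot5, foot6 may be knocked a few centimetres aside while the robot is not near it.
It also fails if it takes over 210 s, if anything falls off the work surface, if the arm or the gripper's body presses on something with over 40 N, if the wrist force passes 120 N, or if a joint passes its speed limit or range.

### The arm

A 7-joint arm with a two-finger parallel gripper is mounted at the origin on the work surface. World frame = base frame: x ahead of the robot, y to its left, z up, the work surface at z = 0. Lengths are in mm, angles in rad, forces in N, time in s.
With the tool pointing down it reaches from about 425 to 875 mm from the base axis. Payload 8.4 kg.
Tool frame: the origin (TCP) lies between the finger pads; the fingertips stand 19 mm ahead of it and the grasp point (between the pads) is the TCP; z points along the fingers, x is the direction in which the jaws open and shut, and the axes are right-handed (so a half turn about z gives the same grasp; the last joint's range is limited). The gripper opens to 85 mm and grips with 20 to 120 N. Pads are 22 mm wide; open, the fingers measure 114 mm over their backs; the gripper's body (76 mm by 85 mm) begins 54 mm behind the grasp point. The pads swing forward as they close: fully open they stand 13 mm farther back than shut.
Start: joints at [1.082, 0.333, 0.04, 1.465, -0.013, 1.343, -0.059], TCP at [246.978, -601.221, 250.308] pointing down, gripper open.
Joint ranges: [-2.58, 2.58], [-0.38, 2.09], [-1.3, 1.39], [0.25, 2.4], [-1.5, 4.64], [0.08, 2.09], [-2.65, 2.65]. Speed limits (rad/s): [2.22, 2.22, 2.79, 2.79, 3.14, 3.14, 3.14].

### API

Orientations are given as a unit quaternion [x, y, z, w].
In Python, from station import get_obs, camera, camera_params, sign_off, recognise gives the robot as it stands. The module is installed in compiled form; this text tells all that it offers.
- The arm moves only by the tool arm_command, never from a script. Its arguments are lists of equal length, an entry for each row: "angular": the turn, a rotation vector about the tool's x, y, z in rad, a list of three; "linear": the shift along the tool's x, y, z in m, a list of three; "jaw": the gripper's target within -1 to 1 (fully open at 1, half-way at 0, shut at -1). A call has 1 to 10 rows; each row shifts and turns the commanded pose from where the row before left it, along the tool's axes as they then stand; what a row does not reach is not made up. A row lasts 1/10 s, in which the tool goes at most 50 mm and 8.59 degrees, less where a joint would pass 70% of its speed; a pose out of reach is approached as far as the arm can. A call with a gripper value outside its range is refused whole. The fingers move at their own pace and stop on an object; the grip force is fixed at half the most. Time passes only in rows, so rows that do not move let the fingers close. It gives the time, the measured TCP pose, the force and the opening at its end, in the units of the state.
- get_obs(): the state, without advancing time (a new reading comes with each control period).
- camera(name): name is "scene" or "top" or "wrist"; returns the picture (480x640x3 uint8, blue, green, red); there is no depth.
- camera_params(name): a dict with "mtx" (3x3 intrinsics, pixels), "xyz" and "rotation" of the camera in the world. Camera axes: x right, y down, z forward; pixel columns grow to the right and rows downward; lengths in mm; the calibration is good to about 2 mm. A picture is of the moment at which its call begins: read the wrist's pose just before it. camera_params takes no time and is no camera call; for the wrist camera it gives the pose at the moment of the call.
- sign_off(): hands the job in, once; it reports no verdict.
Trained networks look in the newest picture that a camera, given by its name, has taken for a name from the list of things; names that differ only in an ending like _2 or _b are one class to them, and where a whole thing is asked for, a point or a joint stands for the part that bears it (a point fixed in the world has none). Each returns a list of dicts, best first, with "p" (0 to 1); they miss things now and then, are a little off and sometimes report something else, mostly with a low value. They report only what shows in the picture. A call takes as long as a camera call. They do not tell look-alikes from the thing itself.
- recognise(name, camera): "xyz" ([x, y, z] in mm, in world coordinates, good to about 4 mm: the middle of the surface that is visible of it).
The state is a dict: "clock": time; "q": joint angles; "qd": joint speeds; "joint_torque": joint torques, N m; "eef_pos": TCP position; "orientation": TCP orientation; "contact_force": force on the tool from outside, world axes, zero at the start; "ft_torque": the same for the moment, N m; "grip_width": opening from 0.0 (shut) to 1.0 (fully open).
Only numpy, scipy, OpenCV 4.12 (cv2) and the standard library are available. Lean on these libraries where they do the work, as an engineer would, in place of code of your own. Each camera call takes 0.05 s, during which the arm holds its last target. There are 200 camera calls.

## Working session

There is one attempt and no reset: what is moved stays moved. The work goes in short steps, Python scripts to look and compute and a tool call to move; the robot and the scene stay as the last step left them, time stands still between calls to the robot, and variables do not carry over. Pictures are saved under pics/ and viewed, about 12 in all and at most 16, crops included, and the job is handed in when it is done.

Besides the shell and the picture viewer there is one more tool, called after "Call:" by a JSON object that holds its "fn" and its "kwargs". arm_command: Moves the arm, as the interface text tells. Its arguments: {"type":"object","properties":{"angular":{"type":"array"},"linear":{"type":"array"},"jaw":{"type":"array"}},"required":["angular","linear","jaw"]}

```bash
mkdir -p pics; cat > h.py <<'E'
import numpy as np, cv2
from station import *
from scipy.spatial.transform import Rotation as R
def P(name):
    c=camera_params(name); Rm=np.array(c["rotation"],float)
    if Rm.shape!=(3,3): Rm=R.from_quat(Rm.ravel()).as_matrix()
    return np.array(c["mtx"],float),Rm,np.array(c["xyz"],float)
def proj(p,pr):
    K,Rm,t=pr; v=K@(Rm.T@(np.array(p,float)-t)); return v[:2]/v[2]
def unproj(uv,z,pr):
    K,Rm,t=pr; d=Rm@np.linalg.solve(K,[uv[0],uv[1],1.]); return t+d*(z-t[2])/d[2]
E
python3 - <<'E'
from h import *
o=get_obs(); print(o)
for n in ["top","scene"]:
    im=camera(n); cv2.imwrite(f"pics/{n}0.png",im); K,Rm,t=P(n); print(n,K.tolist(),np.round(Rm,3).tolist(),t)
    for k in ["foot1","tin","blank","glue_jar","eggcup","lathe","tail_tip","tail_grip","head_tip","tailstock"]:
        try: print(k,[(np.round(d["xyz"]).tolist(),round(d["p"],2)) for d in recognise(k,n)])
        except Exception as e: print(k,e)
print(get_obs()["clock"])
E
```

```text
{'clock': 0.0, 'q': array([ 1.08182101,  0.33390739,  0.03988102,  1.46630259, -0.01341647,
        1.34329986, -0.05850852]), 'qd': array([-0.0002142 , -0.00021277, -0.00039137, -0.00158007,  0.0001992 ,
        0.00023879, -0.00054273]), 'joint_torque': array([-8.08157893e-05, -6.58545899e+01,  1.36605721e+00, -4.05565524e+01,
        1.69327611e-02,  1.23706911e-02, -4.04125876e-05]), 'eef_pos': array([ 246.79550157, -600.84942642,  249.4082845 ]), 'orientation': array([ 8.30646045e-01, -5.56800203e-01, -7.11839230e-04, -4.18058361e-04]), 'contact_force': array([-0.74862755, -0.67421967, -0.39437287]), 'ft_torque': array([-0.01418182, -0.03018788, -0.04249056]), 'grip_width': 0.9976524741325054}
top [[448.0030228683789, 0.0, 320.214117027321], [0.0, 448.0030228683789, 235.4484200344643], [0.0, 0.0, 1.0]] [[0.013, -0.989, 0.145], [-1.0, -0.011, 0.01], [-0.009, -0.145, -0.989]] [ 348.06363843   20.35990197 1121.97108272]
foot1 [([477.0, 14.0, 44.0], 0.72), ([325.0, -313.0, 38.0], 0.72), ([510.0, -165.0, 43.0], 0.62), ([354.0, -172.0, 44.0], 0.57), ([629.0, 287.0, 49.0], 0.54), ([451
[... 643 characters left out ...]
 -0.579, -0.815]] [1047.62683675 -240.65074373  979.43558565]
foot1 [([442.0, 74.0, 46.0], 0.95), ([337.0, -317.0, 45.0], 0.95), ([464.0, 156.0, 46.0], 0.91), ([357.0, -174.0, 36.0], 0.86), ([517.0, -168.0, 43.0], 0.75), ([444.0, -141.0, 48.0], 0.66), ([638.0, 283.0, 43.0], 0.59)]
tin [([446.0, 316.0, 5.0], 0.79), ([661.0, -53.0, 53.0], 0.27)]
blank [([444.0, -326.0, 37.0], 0.68)]
glue_jar [([525.0, -88.0, 62.0], 0.6), ([516.0, -166.0, 44.0], 0.22)]
eggcup [([447.0, -37.0, 67.0], 0.59)]
lathe [([661.0, -54.0, 54.0], 0.56)]
tail_tip [([663.0, -180.0, 111.0], 0.73)]
tail_grip [([667.0, -179.0, 108.0], 0.76)]
head_tip [([656.0, -54.0, 56.0], 0.67)]
tailstock [([661.0, -180.0, 106.0], 0.64)]
1.1
```

View pics/top0.png

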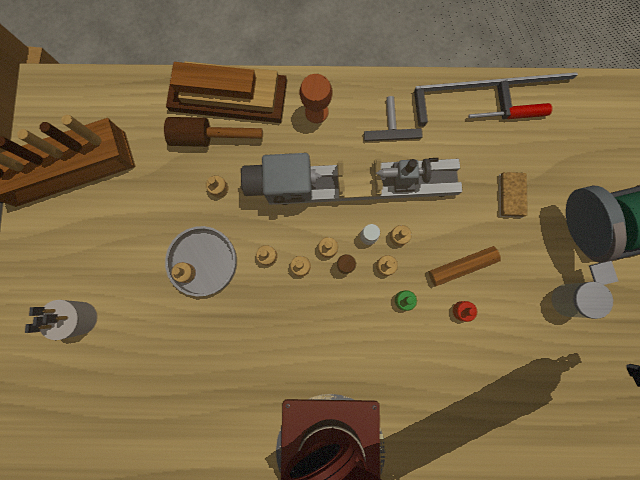

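View pics/scene0.png

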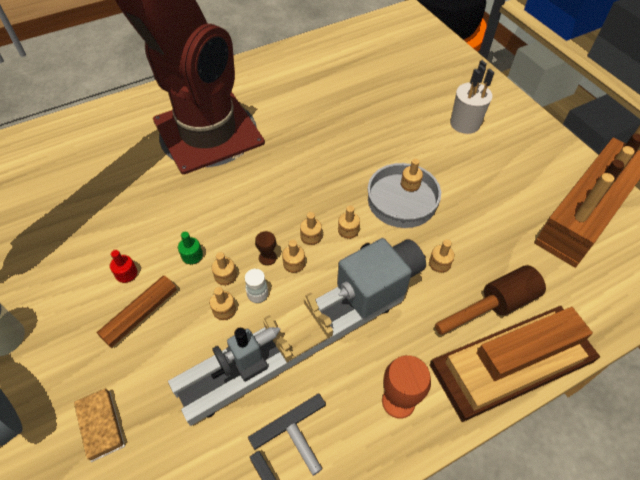

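Pale loose feet in the top picture: (217,185), (266,256), (300,267), (328,246), (400,235) and (387,266). That makes six. packed1 is in the tin at (182,272). The look-alikes, green (405,300) and red (466,312), are not meant. The blank is at (465,266), and the tailstock with its black post is at (408,172).

Next I'll confirm with an enlarged crop and measure the wrist geometry and the tin.

```bash
python3 - <<'E'
from h import *
o=get_obs(); im=camera("wrist"); cv2.imwrite("pics/w0.png",im)
K,Rm,t=P("wrist"); Rt=R.from_quat(o["orientation"]).as_matrix()
print(K.tolist()); print("cam in tool",np.round(Rt.T@(t-o["eef_pos"]),1), np.round(Rt.T@Rm,3).tolist())
top=cv2.imread("pics/top0.png")
cv2.imwrite("pics/crop0.png",cv2.resize(top[150:330,140:520],None,fx=2.1,fy=2.1,interpolation=cv2.INTER_CUBIC))
print("tool x",Rt[:,0])
E
```

```text
[[371.3008503705844, 0.0, 310.6279068834188], [0.0, 371.3008503705844, 237.7109518304359], [0.0, 0.0, 1.0]]
cam in tool [  -0.4  -69.6 -123. ] [[1.0, 0.001, -0.001], [-0.001, 0.962, 0.272], [0.001, -0.272, 0.962]]
tool x [ 3.79951381e-01 -9.25006457e-01 -6.13677384e-05]
```

View pics/crop0.png

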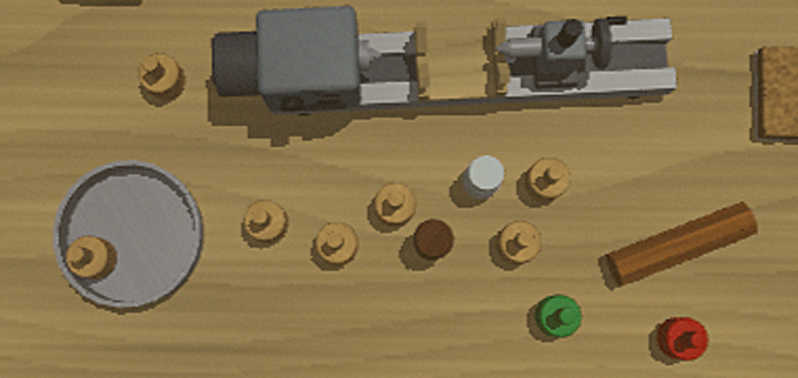

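The crop confirms it: six pale tenoned feet outside the tin, plus one inside. The glue jar is white, the egg cup dark, and the green and red feet are left alone. I'll turn the tool so its x is world +x, then go over the feet.

Call:
{"fn": "arm_command", "kwargs": {"angular": [[0,0,-0.1477],[0,0,-0.1477],[0,0,-0.1477],[0,0,-0.1477],[0,0,-0.1477],[0,0,-0.1477],[0,0,-0.1477],[0,0,-0.1477],[0,0,0],[0,0,0]], "linear": [[0,0,0],[0,0,0],[0,0,0],[0,0,0],[0,0,0],[0,0,0],[0,0,0],[0,0,0],[0.017,-0.04,-0.005],[0.017,-0.04,-0.005]], "jaw": [0,0,0,0,0,0,0,0,0,0]}}

```text
clock: 2.15
eef_pos: [280.4, -520.8, 259.7]
orientation: [1.0, -0.001, -0.0, -0.0]
contact_force: [1.1, -0.1, -0.0]
grip_width: 0.502
```

Call:
{"fn": "arm_command", "kwargs": {"angular": [[0,0,0],[0,0,0],[0,0,0],[0,0,0],[0,0,0],[0,0,0],[0,0,0],[0,0,0],[0,0,0],[0,0,0]], "linear": [[0.018,-0.042,-0.005],[0.018,-0.042,-0.005],[0.018,-0.042,-0.005],[0.018,-0.042,-0.005],[0.018,-0.042,-0.005],[0.018,-0.042,-0.005],[0.018,-0.042,-0.005],[0.018,-0.042,-0.005],[0.018,-0.042,0],[0.018,-0.042,0]], "jaw": [-0.15,-0.15,-0.15,-0.15,-0.15,-0.15,-0.15,-0.15,-0.15,-0.15]}}

```text
clock: 3.15
eef_pos: [461.1, -99.4, 300.9]
orientation: [1.0, 0.0, 0.001, 0.0]
contact_force: [0.7, -1.0, 0.3]
grip_width: 0.424
```

Call:
{"fn": "arm_command", "kwargs": {"angular": [[0,0,0],[0,0,0]], "linear": [[0,0,0],[0,0,0]], "jaw": [-0.15,-0.15]}}

```text
clock: 3.35
eef_pos: [460.9, -100.3, 300.4]
orientation: [1.0, 0.002, 0.0, 0.0]
contact_force: [0.1, -0.6, -0.3]
grip_width: 0.425
```

```bash
cat >> h.py <<'E'
def circ(xy,z,r,pr,n=72):
    a=np.linspace(0,2*np.pi,n,endpoint=False); K,Rm,t=pr
    p=np.c_[xy[0]+r*np.cos(a),xy[1]+r*np.sin(a),np.full(n,z)]
    v=(p-t)@Rm@K.T; return (v[:,:2]/v[:,2:]).astype(np.float32)
def samp(g,uv): return cv2.remap(g,uv[:,0].reshape(-1,1).copy(),uv[:,1].reshape(-1,1).copy(),cv2.INTER_LINEAR).ravel()
def fit(im,xy0,circles,pr,rng=10,step=0.5):
    """best (x,y): sum over circles of mean |inside-outside| contrast"""
    g=cv2.GaussianBlur(cv2.cvtColor(im,cv2.COLOR_BGR2LAB),(3,3),0).astype(np.float32)
    ch=[np.ascontiguousarray(g[...,i]) for i in range(3)]
    best=[]
    for dx in np.arange(-rng,rng+.01,step):
        for dy in np.arange(-rng,rng+.01,step):
            s=0; xy=(xy0[0]+dx,xy0[1]+dy)
            for z,r in circles:
                d=1.5
                i=circ(xy,z,r-d,pr); o=circ(xy,z,r+d,pr)
                D=sum(abs(samp(c,i)-samp(c,o)) for c in ch); s+=np.mean(np.minimum(D,40))
            best.append((s,*xy))
    best.sort(reverse=True); b=np.array(best[:6]); return b[:,1:].mean(0),best[0][0]
FOOT=[(84,9),(44,24)]
def feet(cam,im,pr,pmin=.3):
    out=[]
    for d in recognise("foot1",cam):
        if d["p"]<pmin: continue
        p=np.array(d["xyz"])
        u=proj(p,pr).astype(int); 
        out.append((p,d["p"]))
    return out
E
cat > look.py <<'E'
from h import *
import sys
n=sys.argv[1]; tag=sys.argv[2]; kinds=sys.argv[3:]
pr=P(n); im=camera(n); cv2.imwrite(f"pics/{tag}.png",im); dr=im.copy()
for k in kinds:
    for d in recognise(k,n):
        p=np.array(d["xyz"]); 
        if d["p"]<.3: continue
        if k=="foot1":
            intin=np.hypot(p[0]-448,p[1]-318)<80; dz=5 if intin else 0
            C=[(z+dz,r) for z,r in FOOT]
            b,s=fit(im,p[:2],C,pr,rng=12,step=1); b,s=fit(im,b,C,pr,rng=2,step=.25)
            print("foot",np.round(p).tolist(),round(d["p"],2),"fit",np.round(b,1).tolist(),round(s,1),"px",proj((*b,84+dz),pr).round().tolist())
            for z,r in C: cv2.polylines(dr,[circ(b,z,r,pr).round().astype(int)],True,(255,0,0),1)
        else: print(k,np.round(p).tolist(),round(d["p"],2),"px",proj(p,pr).round().tolist())
cv2.imwrite(f"pics/{tag}_d.png",dr); print(get_obs()["clock"])
E
python3 look.py wrist w1 foot1 glue_jar eggcup; python3 look.py top t1 foot1
python3 - <<'E'
from h import *
for n in ["top","scene"]:
    im=cv2.imread(f"pics/{n}0.png"); pr=P(n)
    b,s=fit(im,(450,318),[(40,82.5),(40,78)],pr,15,1); print(n,"tin",fit(im,b,[(40,82.5),(40,78)],pr,2,.25))
    b,s=fit(im,(412,360),[(89,9),(49,24)],pr,25,1); print(n,"packed",fit(im,b,[(89,9),(49,24)],pr,2,.25))
E
```

```text
foot [436.0, 65.0, 42.0] 0.91 fit [436.2, 70.1] 50.8 px [280.0, 3.0]
foot [477.0, 12.0, 42.0] 0.88 fit [479.9, 9.8] 57.2 px [333.0, 84.0]
foot [511.0, -162.0, 46.0] 0.8 fit [507.3, -152.6] 54.3 px [358.0, 264.0]
foot [356.0, -170.0, 40.0] 0.78 fit [354.6, -176.7] 72.2 px [202.0, 286.0]
foot [438.0, -125.0, 43.0] 0.57 fit [436.2, -115.1] 62.1 px [284.0, 226.0]
glue_jar [509.0, -85.0, 74.0] 0.79 px [361.0, 193.0]
eggcup [439.0, -33.0, 77.0] 0.59 px [286.0, 136.0]
3.55
foot [450.0, 157.0, 46.0] 0.77 fit [448.8, 166.0] 46.6 px [262.0, 257.0]
foot [432.0, 74.0, 42.0] 0.72 fit [424.5, 85.4] 45.5 px [296.0, 267.0]
foot [480.0, 15.0, 44.0] 0.57 fit [468.8, 21.8] 51.9 px [324.0, 249.0]
foot [432.0, -115.0, 41.0] 0.47 fit [427.9, -117.1] 35.0 px [384.0, 267.0]
3.65
top tin (array([437.54166667, 316.54166667]), np.float32(47.601738))
top packed (array([413.91666667, 365.29166667]), np.float32(60.90618))
scene tin (array([443.875     , 318.29166667]), np.float32(50.235664))
scene packed (array([437.79166667, 339.625     ]), np.float32(58.37143))
```

View pics/w1_d.png

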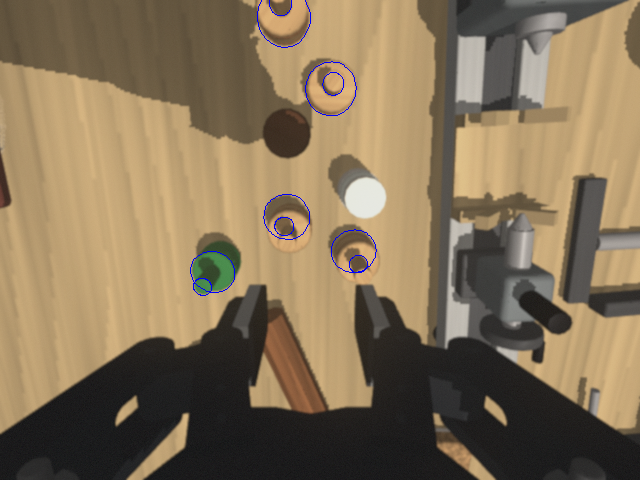

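The fit is drawn to shadows on the two nearer feet at (290,228) and (357,258), while the far two fit well. I'll look at the colours and fit silhouettes instead.

```bash
python3 - <<'E'
from h import *
im=cv2.imread("pics/w1.png"); 
for nm,px in dict(foot=[(290,25),(325,95),(290,235),(355,243),(345,100),(300,222)],bench=[(400,80),(260,260),(150,220),(330,150),(390,230)],shbench=[(150,60),(240,60),(350,180)],tail=[(545,150)]).items():
    print(nm,[(cv2.cvtColor(im[v-1:v+2,u-1:u+2],cv2.COLOR_BGR2LAB).reshape(-1,3).mean(0).round().tolist()) for u,v in px])
im=cv2.imread("pics/top0.png")
for nm,px in dict(foot=[(387,270),(328,250),(266,260),(300,270),(400,240)],bench=[(420,260),(300,300),(350,290),(250,300)]).items():
    print(nm,[(cv2.cvtColor(im[v-1:v+2,u-1:u+2],cv2.COLOR_BGR2LAB).reshape(-1,3).mean(0).round().tolist()) for u,v in px])
E
```

```text
foot [[182.0, 137.0, 161.0], [180.0, 137.0, 161.0], [138.0, 135.0, 153.0], [146.0, 136.0, 154.0], [193.0, 136.0, 163.0], [186.0, 137.0, 161.0]]
bench [[176.0, 133.0, 156.0], [175.0, 132.0, 156.0], [178.0, 132.0, 156.0], [171.0, 132.0, 155.0], [178.0, 133.0, 156.0]]
shbench [[100.0, 130.0, 144.0], [92.0, 130.0, 143.0], [121.0, 128.0, 134.0]]
tail [[176.0, 132.0, 156.0]]
foot [[142.0, 134.0, 161.0], [111.0, 133.0, 155.0], [141.0, 134.0, 161.0], [135.0, 133.0, 161.0], [137.0, 134.0, 162.0]]
bench [[139.0, 130.0, 157.0], [137.0, 130.0, 156.0], [137.0, 130.0, 156.0], [135.0, 130.0, 155.0]]
```

```bash
cat >> h.py <<'E'
def fmask(im):
    g=cv2.GaussianBlur(im,(3,3),0).astype(np.float32)+1
    return np.log(g[...,2]/g[...,1])
def sil(xy,dz,pr):
    m=np.zeros((480,640),np.uint8)
    for cs in ([(dz,21.5),(2.5+dz,24),(44+dz,24)],[(44+dz,9),(84+dz,9)]):
        p=np.vstack([circ(xy,z,r,pr,36) for z,r in cs]); h=cv2.convexHull(p)
        cv2.fillConvexPoly(m,(h*16).round().astype(np.int32),255,cv2.LINE_AA,4)
    return m.astype(np.float32)/255
def sfit(im,xy0,dz,pr,rng=12):
    f=fmask(im)
    c=proj((*xy0,30+dz),pr); 
    m0=cv2.dilate(sil(xy0,dz,pr),np.ones((41,41)))>0
    th,_=cv2.threshold(np.clip(f[m0]*800,0,255).astype(np.uint8).reshape(-1,1),0,255,cv2.THRESH_OTSU)
    F=np.clip((f*800-th)/40,-.5,.5)*2
    best=(-1e9,)
    for st,rg in ((3,rng),(1,3),(.33,1)):
        ctr=xy0 if best[0]==-1e9 else best[1]
        best=(-1e8,)
        for dx in np.arange(-rg,rg+.01,st):
            for dy in np.arange(-rg,rg+.01,st):
                xy=(ctr[0]+dx,ctr[1]+dy); m=sil(xy,dz,pr); s=(F*m).sum()/max(m.sum(),1)
                ring=cv2.dilate(m,np.ones((5,5)))-m; s-=(F*ring).sum()/max(ring.sum(),1)
                if s>best[0]: best=(s,xy)
    return np.array(best[1]),best[0],F
E
python3 - <<'E'
import re
s=open('look.py').read()
a=s.index("            C=[(z+dz"); b=s.index("            print(\"foot\"")
s=s[:a]+"            C=[(z+dz,r) for z,r in FOOT]; b,s,_=sfit(im,p[:2],dz,pr,15)\n"+s[b:]
s=s.replace("round(s,1)","round(float(s),2)"); s=s.replace("im=camera(n); cv2.imwrite(f\"pics/{tag}.png\",im)","im=camera(n); cv2.imwrite(f\"pics/{tag}.png\",im)")
open('look.py','w').write(s)
E
python3 look.py wrist w2 foot1; python3 look.py top t2 foot1; python3 look.py scene s2 foot1
```

```text
foot [357.0, -168.0, 42.0] 0.95 fit [337.7, -149.5] 0.07 px [183.0, 259.0]
foot [476.0, 10.0, 42.0] 0.65 fit [480.6, 11.5] 1.71 px [334.0, 79.0]
foot [439.0, -127.0, 42.0] 0.62 fit [438.7, -131.3] 1.72 px [287.0, 241.0]
foot [511.0, -164.0, 42.0] 0.59 fit [518.8, -144.8] 0.2 px [371.0, 254.0]
foot [433.0, 68.0, 45.0] 0.55 fit [434.5, 79.5] 1.79 px [277.0, -13.0]
3.75
foot [478.0, 14.0, 43.0] 0.89 fit [478.2, 13.8] 1.38 px [328.0, 245.0]
foot [434.0, 76.0, 46.0] 0.76 fit [432.7, 80.4] 1.52 px [299.0, 264.0]
foot [432.0, -116.0, 37.0] 0.62 fit [436.6, -131.5] 0.62 px [390.0, 263.0]
foot [453.0, 156.0, 46.0] 0.53 fit [457.5, 164.5] 1.64 px [263.0, 253.0]
3.85
foot [466.0, 155.0, 44.0] 0.96 fit [485.0, 173.2] 0.16 px [361.0, 215.0]
foot [518.0, -170.0, 47.0] 0.95 fit [502.4, -152.2] 0.01 px [223.0, 284.0]
foot [637.0, 285.0, 42.0] 0.92 fit [642.8, 266.1] 0.22 px [440.0, 252.0]
foot [338.0, -318.0, 46.0] 0.91 fit [328.5, -320.5] 1.75 px [114.0, 253.0]
foot [360.0, -177.0, 42.0] 0.71 fit [379.2, -158.1] -0.14 px [198.0, 239.0]
foot [489.0, 4.0, 47.0] 0.68 fit [480.6, 10.8] 1.46 px [292.0, 243.0]
foot [442.0, 76.0, 45.0] 0.64 fit [431.8, 78.2] 1.47 px [310.0, 214.0]
foot [665.0, -176.0, 108.0] 0.46 fit [645.6, -189.2] 0.0 px [235.0, 352.0]
3.95
```

View pics/w2_d.png

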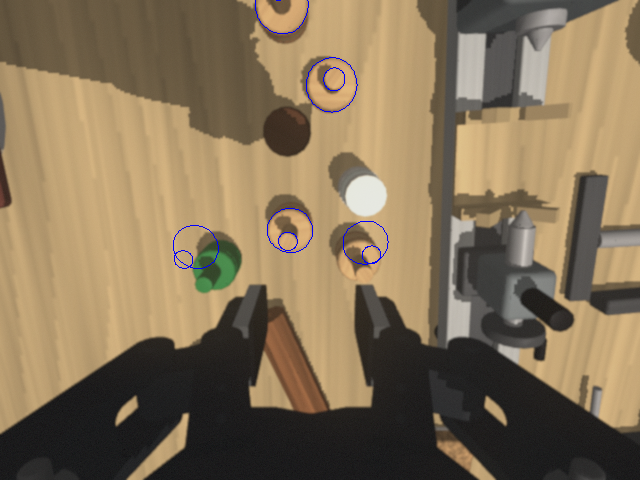

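The silhouette fits that score above 1 agree across all three cameras to about 2 mm. The low ones fail on the threshold, so I'll use a fixed one.

```bash
python3 - <<'E'
from h import *
for n,fp,bp in [("w2",[(290,15),(325,95),(290,238),(355,243),(345,100),(357,270)],[(400,80),(260,260),(150,220),(330,150),(240,60),(330,205)]),
  ("top0",[(387,270),(328,250),(266,260),(300,270),(400,240),(217,188)],[(420,260),(300,300),(350,290),(250,300)]),("scene0",[(226,275),(222,310),(350,228),(311,236),(444,262)],[(200,320),(300,280),(340,250),(430,290)])]:
    f=fmask(cv2.imread(f"pics/{n}.png"))
    print(n,[round(float(f[v,u]),3) for u,v in fp],[round(float(f[v,u]),3) for u,v in bp])
E
```

```text
w2 [0.229, 0.23, 0.234, 0.234, 0.219, 0.228] [0.167, 0.166, 0.164, 0.167, 0.163, 0.16]
top0 [0.223, 0.233, 0.225, 0.22, 0.231, 0.225] [0.171, 0.16, 0.16, 0.162]
scene0 [0.307, 0.27, 0.27, 0.345, 0.25] [0.172, 0.158, 0.154, 0.169]
```

```bash
python3 - <<'E'
s=open('h.py').read()
a=s.index("    c=proj((*xy0,30+dz),pr);"); b=s.index("    best=(-1e9,)\n    for st")
s=s[:a]+"    F=np.clip((f-.198)/.025,-1,1); F[f>.42]=-1\n"+s[b:]
open('h.py','w').write(s)
E
python3 - <<'E'
from h import *
seeds=dict(A=(437,-131,0),B=(514,-166,0),C=(479,12,0),D=(433,79,0),E=(457,162,0),F=(634,286,0),packed=(425,355,5))
for k,(x,y,dz) in seeds.items():
    r=[]
    for n,f in [("top","t2"),("scene","s2"),("wrist","w2")]:
        b,s,_=sfit(cv2.imread(f"pics/{f}.png"),(x,y),dz,P(n),15 if k!="packed" else 24); r.append((np.round(b,1).tolist(),round(float(s),2)))
    print(k,r)
for n,f in [("top","t2"),("scene","s2")]:
    im=cv2.imread(f"pics/{f}.png"); pr=P(n); K,Rm,t=pr
    print(n,"rim px", [proj((448+82*c,318+82*s_,40),pr).round().tolist() for c,s_ in ((1,0),(-1,0),(0,1),(0,-1))])
E
```

```text
A [([434.0, -122.0], 0.72), ([436.7, -133.0], 1.55), ([439.0, -130.3], 1.67)]
B [([505.3, -179.4], 0.12), ([512.3, -167.7], 1.55), ([513.3, -164.7], 1.56)]
C [([478.3, 14.0], 1.31), ([480.3, 11.0], 1.46), ([481.0, 12.7], 1.76)]
D [([432.0, 80.3], 1.32), ([432.7, 78.3], 1.34), ([434.3, 80.3], 1.79)]
E [([457.3, 163.7], 1.32), ([458.3, 161.7], 1.7), ([438.0, 143.0], 0.0)]
F [([630.3, 294.3], 1.48), ([631.7, 292.0], 1.68), ([615.0, 267.0], 0.0)]
packed [([413.0, 364.3], 1.23), ([412.3, 363.7], 1.63), ([397.0, 327.0], 0.0)]
top rim px [[204.0, 225.0], [200.0, 292.0], [168.0, 258.0], [236.0, 258.0]]
scene rim px [[425.0, 217.0], [385.0, 169.0], [433.0, 179.0], [375.0, 205.0]]
```

All six feet and packed1 are located to within about 2 mm. Now over the tin for a close measurement of it.

Call:
{"fn": "arm_command", "kwargs": {"angular": [[0,0,0],[0,0,0],[0,0,0],[0,0,0],[0,0,0],[0,0,0],[0,0,0],[0,0,0],[0,0,0],[0,0,0]], "linear": [[-0.002,-0.044,0],[-0.002,-0.044,0],[-0.002,-0.044,0],[-0.002,-0.044,0],[-0.002,-0.044,0],[-0.002,-0.044,0],[-0.002,-0.044,0],[-0.002,-0.044,0],[0,-0.038,0],[0,0,0]], "jaw": [-0.15,-0.15,-0.15,-0.15,-0.15,-0.15,-0.15,-0.15,-0.15,-0.15]}}

```text
clock: 4.95
eef_pos: [442.5, 294.3, 300.4]
orientation: [1.0, 0.004, -0.001, -0.002]
contact_force: [0.0, -0.6, -0.2]
grip_width: 0.422
```

Call:
{"fn": "arm_command", "kwargs": {"angular": [[0,0,0],[0,0,0]], "linear": [[0,0,0],[0,0,0]], "jaw": [-0.15,-0.15]}}

```text
clock: 5.15
eef_pos: [444.8, 287.9, 300.2]
orientation: [1.0, -0.0, -0.0, 0.0]
contact_force: [0.3, 0.2, 1.0]
grip_width: 0.425
```

```bash
cat > tin.py <<'E'
from h import *
pr=P("wrist"); im=camera("wrist"); cv2.imwrite("pics/w3.png",im); dr=im.copy(); print(get_obs()["eef_pos"])
b,s=fit(im,(443,318),[(40,82.5),(40,78)],pr,15,1); b,s=fit(im,b,[(40,82.5),(40,78)],pr,2,.25); print("tin",b,s)
p,s2,_=sfit(im,(412,364),5,pr,15); print("packed",p,s2,np.hypot(*(p-b)))
e,s3,_=sfit(im,(457,162),0,pr,15); print("E",e,s3)
for z,r in [(40,82.5),(40,78),(5,78)]: cv2.polylines(dr,[circ(b,z,r,pr).round().astype(int)],True,(255,0,0),1)
for z,r in [(49,24),(89,9)]: cv2.polylines(dr,[circ(p,z,r,pr).round().astype(int)],True,(0,0,255),1)
for z,r in [(44,24),(84,9)]: cv2.polylines(dr,[circ(e,z,r,pr).round().astype(int)],True,(0,0,255),1)
cv2.imwrite("pics/w3_d.png",dr)
E
python3 tin.py
```

```text
[444.96648689 287.6258504  300.28253   ]
tin [443.25 319.25] 63.783096
packed [416.32 363.99] 1.0782794 52.21965626083732
E [459.66 163.33] 1.6293666
```

View pics/w3_d.png

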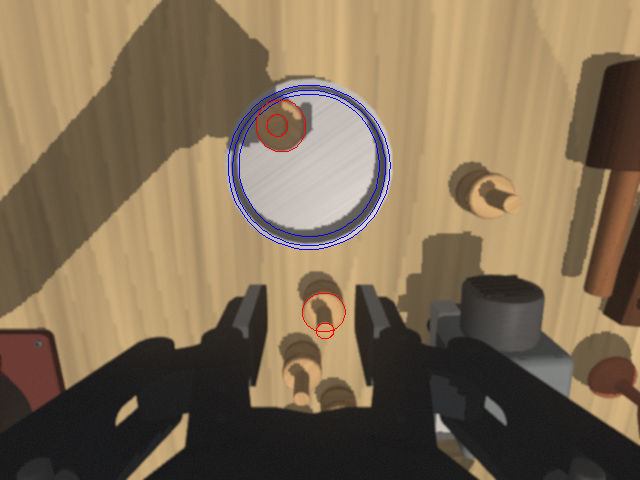

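The blue tin circles lie on the rim, so the tin is at about (443.3, 319.3). packed1, in shadow, is at about (414.5, 364) and foot E at about (458.5, 163).

I'll squeeze E first across y, then across x. That centres it and calibrates the camera against the arm.

Call:
{"fn": "arm_command", "kwargs": {"angular": [[0,0,0],[0,0,0],[0,0,0],[0,0,0],[0,0,0],[0,0,-0.1428],[0,0,-0.1428],[0,0,-0.1428],[0,0,-0.1428],[0,0,-0.1428]], "linear": [[0.0027,0.025,0.02],[0.0027,0.025,0.02],[0.0027,0.025,0.02],[0.0027,0.025,0.02],[0.0027,0.025,0.02],[0,0,0.012],[0,0,0.012],[0,0,0.012],[0,0,0.012],[0,0,0.012]], "jaw": [-0.15,-0.15,-0.15,-0.15,-0.15,-0.15,-0.15,-0.15,-0.15,-0.15]}}

```text
clock: 6.2
eef_pos: [458.4, 162.3, 140.1]
orientation: [0.936, 0.351, 0.0, 0.001]
contact_force: [0.1, -0.6, -0.5]
grip_width: 0.424
```

Call:
{"fn": "arm_command", "kwargs": {"angular": [[0,0,-0.1428],[0,0,-0.1428],[0,0,-0.1428],[0,0,-0.1428],[0,0,-0.1428],[0,0,-0.1428],[0,0,0],[0,0,0],[0,0,0]], "linear": [[0,0,0.012],[0,0,0.012],[0,0,0.012],[0,0,0.012],[0,0,0.011],[0,0,0.011],[0,0,0],[0,0,0],[0,0,0]], "jaw": [-0.15,-0.15,-0.15,-0.15,-0.15,-0.15,-0.15,-0.15,-0.15]}}

```text
clock: 7.1
eef_pos: [458.6, 163.5, 71.0]
orientation: [0.708, 0.706, 0.0, 0.0]
contact_force: [0.0, 0.0, 0.7]
grip_width: 0.424
```

Call:
{"fn": "arm_command", "kwargs": {"angular": [[0,0,0],[0,0,0],[0,0,0],[0,0,0],[0,0,0],[0,0,0]], "linear": [[0,0,0],[0,0,0],[0,0,0],[0,0,0],[0,0,0],[0,0,0]], "jaw": [-1,-1,-1,-1,-1,-1]}}

```text
clock: 7.7
eef_pos: [458.5, 163.9, 70.8]
orientation: [0.707, 0.707, 0.0, 0.0]
contact_force: [-1.0, -1.6, 7.0]
grip_width: 0.194
```

Call:
{"fn": "arm_command", "kwargs": {"angular": [[0,0,0],[0,0,0],[0,0,0],[0,0,0.1428],[0,0,0.1428],[0,0,0.1428],[0,0,0.1428],[0,0,0.1428],[0,0,0.1428],[0,0,0.1428]], "linear": [[0,0,0],[0,0,0],[0,0,0],[0,0,0],[0,0,0],[0,0,0],[0,0,0],[0,0,0],[0,0,0],[0,0,0]], "jaw": [-0.15,-0.15,-0.15,-0.15,-0.15,-0.15,-0.15,-0.15,-0.15,-0.15]}}

```text
clock: 8.7
eef_pos: [457.9, 164.0, 70.2]
orientation: [0.96, 0.279, -0.0, -0.0]
contact_force: [-0.2, 0.6, -0.1]
grip_width: 0.427
```

Call:
{"fn": "arm_command", "kwargs": {"angular": [[0,0,0.1428],[0,0,0.1428],[0,0,0.1428],[0,0,0.1428],[0,0,0],[0,0,0],[0,0,0],[0,0,0],[0,0,0],[0,0,0]], "linear": [[0,0,0],[0,0,0],[0,0,0],[0,0,0],[0,0,0],[0,0,0],[0,0,0],[0,0,0],[0,0,0],[0,0,0]], "jaw": [-0.15,-0.15,-0.15,-0.15,-0.15,-1,-1,-1,-1,-1]}}

```text
clock: 9.7
eef_pos: [458.0, 163.8, 70.3]
orientation: [1.0, 0.001, -0.0, -0.0]
contact_force: [-0.6, 0.4, -0.3]
grip_width: 0.189
```

Call:
{"fn": "arm_command", "kwargs": {"angular": [[0,0,0],[0,0,0],[0,0,0],[0,0,0],[0,0,0],[0,0,0],[0,0,0]], "linear": [[0,0,0],[0,0,-0.01],[0,0,-0.02],[0,0,-0.02],[0,0,-0.02],[0,0,-0.02],[0,0,0]], "jaw": [-1,-1,-1,-1,-1,-1,-1]}}

```text
clock: 10.4
eef_pos: [459.5, 164.6, 163.4]
orientation: [1.0, 0.0, 0.002, -0.0]
contact_force: [0.6, 0.2, -1.5]
grip_width: 0.194
```

```bash
cat > held.py <<'E'
from h import *
import sys
pr=P("wrist"); im=camera("wrist"); cv2.imwrite(f"pics/{sys.argv[1]}.png",im); o=get_obs(); e=o["eef_pos"]; print(e,o["grip_width"])
for dz in (e[2]-70.8,):
    b,s,_=sfit(im,e[:2],dz,pr,9); print("held foot fit minus tcp",b-e[:2],s)
E
python3 held.py w4; python3 look.py scene s4 foot1
```

```text
[458.8368515  164.13696259 161.8195232 ] 0.19170401284355623
held foot fit minus tcp [1.32 0.66] 1.1401489
foot [444.0, -140.0, 48.0] 0.96 fit [437.4, -133.1] 1.55 px [220.0, 255.0]
foot [636.0, 281.0, 42.0] 0.94 fit [632.0, 291.7] 1.7 px [447.0, 243.0]
foot [439.0, 76.0, 48.0] 0.93 fit [433.0, 78.5] 1.62 px [311.0, 215.0]
foot [361.0, -174.0, 41.0] 0.92 fit [350.1, -154.9] 0.03 px [195.0, 229.0]
foot [340.0, -317.0, 42.0] 0.85 fit [340.2, -307.4] 0.15 px [122.0, 254.0]
foot [490.0, 5.0, 45.0] 0.74 fit [480.3, 11.0] 1.59 px [292.0, 243.0]
foot [517.0, -168.0, 42.0] 0.66 fit [512.1, -167.1] 1.54 px [218.0, 290.0]
foot [470.0, 156.0, 131.0] 0.59 fit [451.2, 175.3] 0.28 px [354.0, 204.0]
10.55
```

View pics/w4.png

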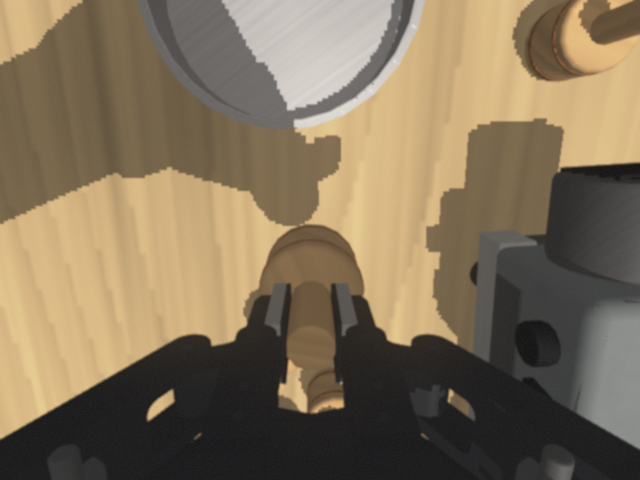

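The foot is held squarely; the fit gives a camera bias of about (+1.3, +0.7) mm. Placing it in the middle of the tin.

Call:
{"fn": "arm_command", "kwargs": {"angular": [[0,0,0],[0,0,0],[0,0,0],[0,0,0],[0,0,0],[0,0,0],[0,0,0],[0,0,0],[0,0,0],[0,0,0]], "linear": [[-0.0042,-0.0387,0],[-0.0042,-0.0387,0],[-0.0042,-0.0387,0],[-0.0042,-0.0387,0],[0,0,0],[0,0,0.018],[0,0,0.018],[0,0,0.018],[0,0,0.016],[0,0,0]], "jaw": [-1,-1,-1,-1,-1,-1,-1,-1,-1,-1]}}

```text
clock: 11.55
eef_pos: [439.8, 317.3, 87.6]
orientation: [1.0, 0.0, -0.002, 0.001]
contact_force: [0.2, 0.2, -1.2]
grip_width: 0.192
```

Call:
{"fn": "arm_command", "kwargs": {"angular": [[0,0,0],[0,0,0],[0,0,0],[0,0,0]], "linear": [[0,0,0.008],[0,0,0.007],[0,0,0],[0,0,0]], "jaw": [-1,-1,-1,-1]}}

```text
clock: 11.95
eef_pos: [441.2, 318.7, 75.5]
orientation: [1.0, 0.0, 0.0, -0.0]
contact_force: [0.3, -0.6, -0.8]
grip_width: 0.192
```

Call:
{"fn": "arm_command", "kwargs": {"angular": [[0,0,0],[0,0,0],[0,0,0],[0,0,0],[0,0,0],[0,0,0],[0,0,0],[0,0,0],[0,0,0],[0,0,0]], "linear": [[0,0,0],[0,0,0],[0,0,0],[0,0,-0.02],[0,0,-0.04],[0,0.006,-0.04],[0,0.006,-0.04],[0,0.006,-0.04],[0,0.006,-0.04],[0,0.006,0]], "jaw": [-0.15,-0.15,-0.15,-0.15,-0.15,-0.15,-0.15,-0.15,-0.15,-0.15]}}

```text
clock: 12.95
eef_pos: [442.5, 290.3, 300.7]
orientation: [1.0, 0.0, 0.004, -0.002]
contact_force: [0.9, 0.7, -0.4]
grip_width: 0.426
```

Call:
{"fn": "arm_command", "kwargs": {"angular": [[0,0,0],[0,0,0]], "linear": [[0,0,0],[0,0,0]], "jaw": [-0.15,-0.15]}}

```text
clock: 13.15
eef_pos: [440.8, 288.3, 294.3]
orientation: [1.0, 0.0, -0.001, 0.0]
contact_force: [-0.5, 0.8, -0.9]
grip_width: 0.425
```

```bash
cat > tin2.py <<'E'
from h import *
import sys,json
pr=P("wrist"); im=camera("wrist"); tag=sys.argv[1]; cv2.imwrite(f"pics/{tag}.png",im); dr=im.copy(); print(get_obs()["eef_pos"])
C=[(40,82.5),(40,78)]
b,s=fit(im,(442,319),C,pr,6,1); b,s=fit(im,b,C,pr,2,.25); print("tin",b.round(1),round(float(s),1))
for z,r in C: cv2.polylines(dr,[circ(b,z,r,pr).round().astype(int)],True,(255,0,0),1)
for xy in json.loads(sys.argv[2]):
    p,q,_=sfit(im,xy,5,pr,9); v=p-b; print("foot",p.round(1),round(float(q),2),"R",np.hypot(*v).round(1),"ang",np.degrees(np.arctan2(v[1],v[0])).round(1))
    for z,r in [(49,24),(89,9)]: cv2.polylines(dr,[circ(p,z,r,pr).round().astype(int)],True,(0,0,255),1)
cv2.imwrite(f"pics/{tag}_d.png",dr)
E
python3 tin2.py w5 "[[442,319],[414,365]]"
```

```text
[440.68633603 288.44740005 294.10031674]
tin [444.1 319.4] 63.9
foot [442.  319.6] 1.46 R 2.1 ang 173.7
foot [415.3 363.7] 1.23 R 52.8 ang 123.0
```

View pics/w5_d.png

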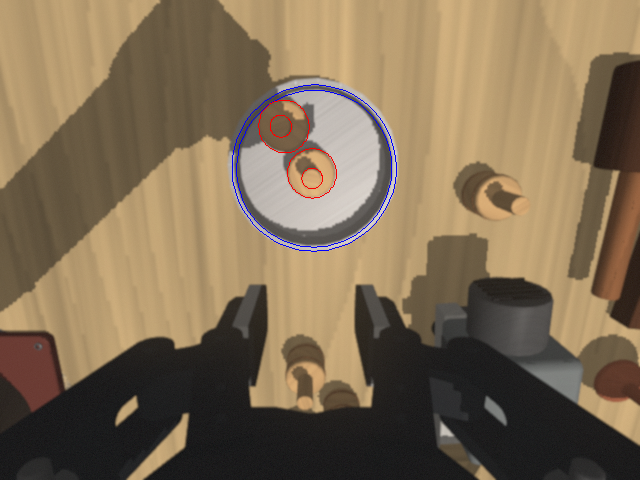

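The middle foot stands about 2 mm from centre in x, within the play, and I can nudge it later. Refined tin centre is about (443, 318.5), with packed1 at 123°. Next is D, at about (433, 80.2).

Call:
{"fn": "arm_command", "kwargs": {"angular": [[0,0,0],[0,0,0],[0,0,0],[0,0,0],[0,0,0],[0,0,0],[0,0,0],[0,0,0],[0,0,0],[0,0,0]], "linear": [[-0.0013,0.0347,0.02],[-0.0013,0.0347,0.02],[-0.0013,0.0347,0.02],[-0.0013,0.0347,0.02],[-0.0013,0.0347,0.02],[-0.0013,0.0347,0.02],[0,0,0.026],[0,0,0.026],[0,0,0.026],[0,0,0.026]], "jaw": [-0.15,-0.15,-0.15,-0.15,-0.15,-0.15,-0.15,-0.15,-0.15,-0.15]}}

```text
clock: 14.2
eef_pos: [432.5, 80.7, 69.3]
orientation: [1.0, 0.001, -0.001, -0.0]
contact_force: [1.3, -0.1, 0.4]
grip_width: 0.421
```

Call:
{"fn": "arm_command", "kwargs": {"angular": [[0,0,0],[0,0,0],[0,0,0],[0,0,0],[0,0,0],[0,0,0],[0,0,0]], "linear": [[0,0,0],[0,0,0],[0,0,0],[0,0,0],[0,0,0],[0,0,0],[0,0,0]], "jaw": [-0.15,-0.15,-1,-1,-1,-1,-1]}}

```text
clock: 14.9
eef_pos: [434.4, 80.7, 72.5]
orientation: [1.0, 0.0, 0.001, 0.0]
contact_force: [-1.2, 1.0, 7.4]
grip_width: 0.191
```

Call:
{"fn": "arm_command", "kwargs": {"angular": [[0,0,0],[0,0,0],[0,0,0],[0,0,0],[0,0,0],[0,0,0],[0,0,0]], "linear": [[0,0,-0.01],[0,0,-0.02],[0,0,-0.02],[0,0,-0.02],[0,0,-0.025],[0,0,0],[0,0,0]], "jaw": [-1,-1,-1,-1,-1,-1,-1]}}

```text
clock: 15.6
eef_pos: [433.7, 80.4, 167.0]
orientation: [1.0, 0.0, 0.001, 0.0]
contact_force: [-0.7, -0.5, -1.6]
grip_width: 0.189
```

```bash
python3 held.py w6; python3 look.py scene s6 foot1
```

```text
[433.26093627  80.28669715 166.27796166] 0.18673830978796788
held foot fit minus tcp [0.66 0.32] 0.93884766
foot [365.0, -177.0, 40.0] 0.9 fit [359.4, -160.2] 0.03 px [194.0, 233.0]
foot [448.0, 312.0, 49.0] 0.86 fit [437.3, 322.1] 1.22 px [406.0, 174.0]
foot [635.0, 282.0, 44.0] 0.85 fit [631.7, 291.9] 1.7 px [447.0, 243.0]
foot [339.0, -319.0, 44.0] 0.78 fit [341.6, -307.1] 0.15 px [123.0, 255.0]
foot [444.0, -141.0, 45.0] 0.71 fit [436.8, -132.9] 1.58 px [220.0, 255.0]
foot [446.0, 74.0, 134.0] 0.67 fit [427.1, 92.8] 0.25 px [315.0, 210.0]
foot [490.0, 6.0, 46.0] 0.63 fit [480.1, 11.4] 1.59 px [293.0, 243.0]
foot [519.0, -169.0, 46.0] 0.61 fit [512.8, -167.2] 1.55 px [218.0, 291.0]
15.75
```

Call:
{"fn": "arm_command", "kwargs": {"angular": [[0,0,0],[0,0,0],[0,0,0],[0,0,0],[0,0,0],[0,0,0],[0,0,0],[0,0,0],[0,0,0],[0,0,0]], "linear": [[-0.0071,-0.0392,0],[-0.0071,-0.0392,0],[-0.0071,-0.0392,0],[-0.0071,-0.0392,0],[-0.0071,-0.0392,0],[-0.0071,-0.0394,0],[0,0,0],[0,0,0.02],[0,0,0.02],[0,0,0]], "jaw": [-1,-1,-1,-1,-1,-1,-1,-1,-1,-1]}}

```text
clock: 16.75
eef_pos: [389.3, 314.2, 123.5]
orientation: [1.0, 0.0, -0.002, 0.001]
contact_force: [0.3, -0.5, -0.6]
grip_width: 0.192
```

Call:
{"fn": "arm_command", "kwargs": {"angular": [[0,0,0],[0,0,0],[0,0,0],[0,0,0],[0,0,0],[0,0,0]], "linear": [[0,0,0.015],[0,0,0.015],[0,0,0.01],[0,0,0.0095],[0,0,0],[0,0,0]], "jaw": [-1,-1,-1,-1,-1,-1]}}

```text
clock: 17.35
eef_pos: [390.7, 315.9, 76.6]
orientation: [1.0, 0.0, -0.0, -0.0]
contact_force: [-0.4, 0.3, -0.7]
grip_width: 0.192
```

Call:
{"fn": "arm_command", "kwargs": {"angular": [[0,0,0],[0,0,0],[0,0,0],[0,0,0],[0,0,0],[0,0,0],[0,0,0],[0,0,0],[0,0,0],[0,0,0]], "linear": [[0,0,0],[0,0,0],[0,0,0],[0,0,-0.015],[0,0,-0.03],[0,0,-0.03],[0,0,-0.02],[0.011,0.038,0],[0.011,0.038,0],[0.011,0.038,0]], "jaw": [-0.15,-0.15,-0.15,-0.15,-0.15,-0.15,-0.15,-0.15,-0.15,-0.15]}}

```text
clock: 18.35
eef_pos: [424.1, 201.0, 173.2]
orientation: [1.0, 0.001, 0.001, -0.0]
contact_force: [1.2, 0.1, 0.4]
grip_width: 0.422
```

Call:
{"fn": "arm_command", "kwargs": {"angular": [[0,0,0],[0,0,0],[0,0,0],[0,0,0],[0,0,0],[0,0,0],[0,0,0],[0,0,0],[0,0,0],[0,0,0]], "linear": [[0.011,0.038,0],[0.011,0.038,0],[0.011,0.038,0],[0.011,0.038,0],[0.012,0.037,0],[0,0,0.025],[0,0,0.025],[0,0,0.025],[0,0,0.026],[0,0,0]], "jaw": [-0.15,-0.15,-0.15,-0.15,-0.15,-0.15,-0.15,-0.15,-0.15,-0.15]}}

```text
clock: 19.35
eef_pos: [478.1, 13.0, 69.2]
orientation: [1.0, 0.0, -0.002, -0.0]
contact_force: [-1.3, -0.3, 0.9]
grip_width: 0.427
```

Call:
{"fn": "arm_command", "kwargs": {"angular": [[0,0,0],[0,0,0],[0,0,0],[0,0,0],[0,0,0],[0,0,0],[0,0,0]], "linear": [[0,0,0],[0,0,0],[0,0,0],[0,0,0],[0,0,0],[0,0,0],[0,0,0]], "jaw": [-0.15,-0.15,-1,-1,-1,-1,-1]}}

```text
clock: 20.05
eef_pos: [480.8, 12.9, 72.3]
orientation: [1.0, 0.0, 0.001, 0.0]
contact_force: [-2.2, -0.2, 8.9]
grip_width: 0.191
```

Call:
{"fn": "arm_command", "kwargs": {"angular": [[0,0,0],[0,0,0],[0,0,0],[0,0,0],[0,0,0],[0,0,0],[0,0,0]], "linear": [[0,0,-0.01],[0,0,-0.02],[0,0,-0.02],[0,0,-0.02],[0,0,-0.025],[0,0,0],[0,0,0]], "jaw": [-1,-1,-1,-1,-1,-1,-1]}}

```text
clock: 20.75
eef_pos: [480.2, 12.9, 166.6]
orientation: [1.0, 0.0, 0.001, 0.0]
contact_force: [0.2, -0.0, -1.3]
grip_width: 0.191
```

```bash
python3 held.py w7; python3 look.py scene s7 foot1
```

```text
[479.68272231  12.83031437 165.79340492] 0.19174661293833212
held foot fit minus tcp [0.66 0.99] 1.0069176
foot [448.0, 311.0, 52.0] 0.89 fit [437.4, 321.8] 0.89 px [406.0, 174.0]
foot [365.0, -179.0, 39.0] 0.89 fit [350.3, -160.1] 0.03 px [192.0, 230.0]
foot [340.0, -321.0, 42.0] 0.88 fit [340.5, -307.6] 0.14 px [122.0, 254.0]
foot [517.0, -168.0, 42.0] 0.71 fit [513.0, -167.3] 1.5 px [218.0, 291.0]
foot [442.0, -136.0, 44.0] 0.67 fit [437.0, -132.7] 1.53 px [220.0, 255.0]
foot [638.0, 284.0, 42.0] 0.66 fit [632.1, 291.8] 1.67 px [447.0, 243.0]
foot [494.0, 2.0, 133.0] 0.64 fit [475.0, 21.5] 0.26 px [296.0, 239.0]
foot [398.0, 308.0, 53.0] 0.63 fit [387.6, 312.6] 1.26 px [391.0, 162.0]
20.9
```

Call:
{"fn": "arm_command", "kwargs": {"angular": [[0,0,0],[0,0,0],[0,0,0],[0,0,0],[0,0,0],[0,0,0],[0,0,0],[0,0,0],[0,0,0],[0,0,0]], "linear": [[-0.0086,-0.037,0],[-0.0086,-0.037,0],[-0.0086,-0.037,0],[-0.0086,-0.037,0],[-0.0086,-0.037,0],[-0.0087,-0.037,0],[-0.0088,-0.037,0],[0,0,0.02],[0,0,0.02],[0,0,0]], "jaw": [-1,-1,-1,-1,-1,-1,-1,-1,-1,-1]}}

```text
clock: 21.9
eef_pos: [417.4, 271.0, 123.0]
orientation: [1.0, 0.001, -0.003, 0.001]
contact_force: [-0.4, -1.1, -0.5]
grip_width: 0.189
```

Call:
{"fn": "arm_command", "kwargs": {"angular": [[0,0,0],[0,0,0],[0,0,0],[0,0,0],[0,0,0],[0,0,0]], "linear": [[0,0,0.015],[0,0,0.015],[0,0,0.01],[0,0,0.009],[0,0,0],[0,0,0]], "jaw": [-1,-1,-1,-1,-1,-1]}}

```text
clock: 22.5
eef_pos: [420.7, 273.6, 77.3]
orientation: [1.0, 0.0, 0.001, -0.002]
contact_force: [4.7, 5.5, -5.1]
grip_width: 0.189
```

There's a light sideways contact of about 7 N here, pushing inward from the wall side. I'll release, lift and look at the tin again.

Call:
{"fn": "arm_command", "kwargs": {"angular": [[0,0,0],[0,0,0],[0,0,0],[0,0,0],[0,0,0],[0,0,0],[0,0,0],[0,0,0],[0,0,0],[0,0,0]], "linear": [[0,0,0],[0,0,0],[0,0,0],[0,0,-0.02],[0,0,-0.03],[0.005,-0.004,-0.035],[0.005,-0.004,-0.035],[0.005,-0.004,-0.035],[0.005,-0.004,-0.035],[0,0,-0.025]], "jaw": [-0.15,-0.15,-0.15,-0.15,-0.15,-0.15,-0.15,-0.15,-0.15,-0.15]}}

```text
clock: 23.5
eef_pos: [439.9, 288.3, 294.1]
orientation: [1.0, 0.0, 0.001, -0.0]
contact_force: [0.2, 0.3, -0.0]
grip_width: 0.425
```

Call:
{"fn": "arm_command", "kwargs": {"angular": [[0,0,0],[0,0,0]], "linear": [[0,0,0],[0,0,0]], "jaw": [-0.15,-0.15]}}

```text
clock: 23.7
eef_pos: [439.3, 287.7, 291.8]
orientation: [1.0, 0.0, 0.0, 0.0]
contact_force: [0.6, -0.7, -0.1]
grip_width: 0.426
```

```bash
python3 tin2.py w8 "[[442,319],[414,365],[391,316],[420,273]]"
```

```text
[439.03256272 287.44015461 291.04341796]
tin [445.2 319.9] 64.5
foot [442.  319.7] 1.27 R 3.3 ang -176.2
foot [416.  364.3] 1.36 R 53.2 ang 123.4
foot [391.  314.7] 1.51 R 54.5 ang -174.5
foot [422.7 272. ] 1.3 R 52.9 ang -115.3
```

View pics/w8_d.png

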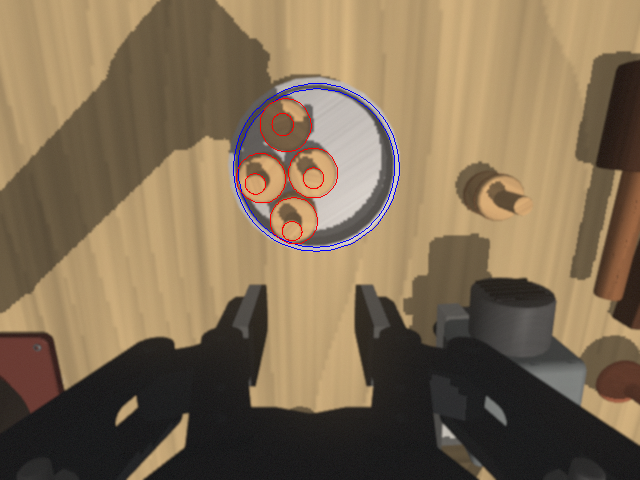

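Wall contacts and the rim agree on a tin centre of about (445, 319.8). I'll nudge the middle foot 3.6 mm in +x, then fetch the foot behind the headstock (F).

Call:
{"fn": "arm_command", "kwargs": {"angular": [[0,0,0],[0,0,0],[0,0,0],[0,0,0],[0,0,0],[0,0,0],[0,0,0],[0,0,0],[0,0,0],[0,0,0]], "linear": [[0.001,-0.015,0],[0.001,-0.0159,0],[0,0,0.036],[0,0,0.036],[0,0,0.036],[0,0,0.036],[0,0,0.036],[0,0,0.03],[0,0,0.006],[0,0,0]], "jaw": [-0.15,-0.15,-0.15,-0.15,-0.15,-0.15,-0.15,-0.15,-0.15,-0.15]}}

```text
clock: 24.75
eef_pos: [440.2, 318.3, 74.8]
orientation: [1.0, 0.001, -0.001, 0.001]
contact_force: [0.2, 0.3, 1.1]
grip_width: 0.428
```

Call:
{"fn": "arm_command", "kwargs": {"angular": [[0,0,0],[0,0,0],[0,0,0],[0,0,0],[0,0,0],[0,0,0],[0,0,0],[0,0,0],[0,0,0],[0,0,0]], "linear": [[0,0,0],[0,0,0],[0,0,0],[0,0,0],[0,0,0],[0.0012,0,0],[0.0012,-0.0004,0],[0.0012,-0.0004,0],[0,0,0],[0,0,0]], "jaw": [-1,-1,-1,-1,-1,-1,-1,-1,-1,-1]}}

```text
clock: 25.75
eef_pos: [444.1, 320.2, 77.3]
orientation: [1.0, 0.001, -0.0, 0.0]
contact_force: [-7.8, -2.3, 14.8]
grip_width: 0.192
```

Call:
{"fn": "arm_command", "kwargs": {"angular": [[0,0,0],[0,0,0],[0,0,0],[0,0,0],[0,0,0],[0,0,0],[0,0,0]], "linear": [[0,0,0],[0,0,0],[0,0,0],[0,0,-0.02],[0,0,-0.03],[0,0,-0.03],[0,0,-0.024]], "jaw": [-0.15,-0.15,-0.15,-0.15,-0.15,-0.15,-0.15]}}

```text
clock: 26.45
eef_pos: [445.0, 319.8, 181.4]
orientation: [1.0, 0.0, 0.0, -0.0]
contact_force: [0.7, 0.4, 0.7]
grip_width: 0.426
```

Call:
{"fn": "arm_command", "kwargs": {"angular": [[0,0,0],[0,0,0],[0,0,0],[0,0,0],[0,0,0],[0,0,0],[0,0,0]], "linear": [[0.0374,0.0053,0],[0.0374,0.0053,0],[0.0374,0.0053,0],[0.0374,0.0053,0],[0.0374,0.0053,0],[0,0,0],[0,0,0]], "jaw": [-0.15,-0.15,-0.15,-0.15,-0.15,-0.15,-0.15]}}

```text
clock: 27.15
eef_pos: [632.2, 292.9, 178.9]
orientation: [1.0, -0.0, -0.001, -0.0]
contact_force: [-0.5, 0.4, -0.7]
grip_width: 0.428
```

```bash
python3 - <<'E'
from h import *
pr=P("wrist"); im=camera("wrist"); cv2.imwrite("pics/w9.png",im); print(get_obs()["eef_pos"],sfit(im,(632,293),0,pr,12)[:2])
pr=P("scene"); im=camera("scene"); cv2.imwrite("pics/s9.png",im)
for x,y in [(632,292),(437,-132),(513,-167)]: print(sfit(im,(x,y),0,pr,15)[:2])
E
```

```text
[631.23947863 293.66542478 179.40183564] (array([632.66, 295.32]), np.float32(0.8558208))
(array([630.99, 293.65]), np.float32(1.1224893))
(array([ 436.99, -132.68]), np.float32(1.4281504))
(array([ 513.33, -167.01]), np.float32(1.3702569))
```

View pics/w9.png

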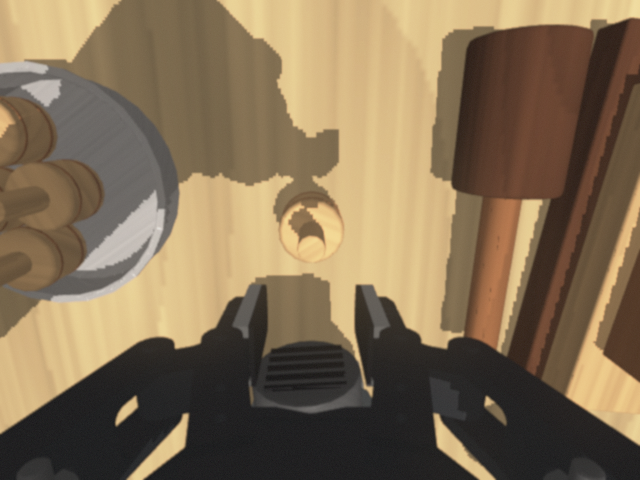

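The chuck is clear of the gripper's body by roughly 30 mm, and F is at about (631.4, 294.2). Picking it up.

Call:
{"fn": "arm_command", "kwargs": {"angular": [[0,0,0],[0,0,0],[0,0,0],[0,0,0],[0,0,0],[0,0,0],[0,0,0],[0,0,0],[0,0,0],[0,0,0]], "linear": [[-0.0005,-0.0011,0.027],[0,0,0.027],[0,0,0.027],[0,0,0.026],[0,0,0],[0,0,0],[0,0,0],[0,0,0],[0,0,0],[0,0,0]], "jaw": [-0.15,-0.15,-0.15,-0.15,-0.15,-1,-1,-1,-1,-1]}}

```text
clock: 28.25
eef_pos: [632.0, 294.8, 74.4]
orientation: [1.0, 0.0, 0.001, -0.0]
contact_force: [0.0, -0.1, 6.7]
grip_width: 0.188
```

Call:
{"fn": "arm_command", "kwargs": {"angular": [[0,0,0],[0,0,0],[0,0,0],[0,0,0],[0,0,0],[0,0,0],[0,0,0]], "linear": [[0,0,-0.01],[0,0,-0.02],[0,0,-0.02],[0,0,-0.02],[0,0,-0.025],[0,0,0],[0,0,0]], "jaw": [-1,-1,-1,-1,-1,-1,-1]}}

```text
clock: 28.95
eef_pos: [631.5, 294.4, 168.4]
orientation: [1.0, 0.0, 0.0, -0.0]
contact_force: [-0.4, 0.1, -1.3]
grip_width: 0.189
```

```bash
sed -i 's/e\[2\]-70.8/e[2]-73/' held.py; python3 held.py w10
```

```text
[631.13231167 294.0547763  167.34370303] 0.18601690973792
held foot fit minus tcp [ 0.99 -0.34] 1.2107615
```

Call:
{"fn": "arm_command", "kwargs": {"angular": [[0,0,0],[0,0,0],[0,0,0],[0,0,0],[0,0,0],[0,0,0],[0,0,0]], "linear": [[-0.0327,-0.0145,0],[-0.0327,-0.0145,0],[-0.0327,-0.0145,0],[-0.0327,-0.0144,0],[-0.0328,-0.0144,0],[0,0,0],[0,0,0]], "jaw": [-1,-1,-1,-1,-1,-1,-1]}}

```text
clock: 29.7
eef_pos: [466.9, 366.4, 167.1]
orientation: [1.0, 0.001, -0.0, 0.001]
contact_force: [0.2, -0.4, -0.5]
grip_width: 0.191
```

Call:
{"fn": "arm_command", "kwargs": {"angular": [[0,0,0],[0,0,0],[0,0,0],[0,0,0],[0,0,0],[0,0,0],[0,0,0],[0,0,0]], "linear": [[0.0005,0,0.02],[0,0,0.02],[0,0,0.015],[0,0,0.015],[0,0,0.01],[0,0,0.0095],[0,0,0],[0,0,0]], "jaw": [-1,-1,-1,-1,-1,-1,-1,-1]}}

```text
clock: 30.5
eef_pos: [468.3, 366.7, 78.4]
orientation: [1.0, 0.0, 0.0, -0.0]
contact_force: [0.2, 0.7, 0.5]
grip_width: 0.189
```

Call:
{"fn": "arm_command", "kwargs": {"angular": [[0,0,0],[0,0,0],[0,0,0],[0,0,0],[0,0,0],[0,0,0],[0,0,0],[0,0,0],[0,0,0],[0,0,0]], "linear": [[0,0,0],[0,0,0],[0,0,0],[0,0,-0.02],[0,0,-0.03],[0,0,-0.03],[0,0,-0.02],[-0.0028,0.0415,0],[-0.0028,0.0415,0],[-0.0028,0.0415,0]], "jaw": [-0.15,-0.15,-0.15,-0.15,-0.15,-0.15,-0.15,-0.15,-0.15,-0.15]}}

```text
clock: 31.5
eef_pos: [459.6, 240.9, 178.4]
orientation: [1.0, 0.001, 0.0, -0.0]
contact_force: [0.1, -0.5, 0.6]
grip_width: 0.423
```

Call:
{"fn": "arm_command", "kwargs": {"angular": [[0,0,0],[0,0,0],[0,0,0],[0,0,0],[0,0,0],[0,0,0],[0,0,0],[0,0,0],[0,0,0],[0,0,0]], "linear": [[-0.0025,0.0415,0],[-0.0025,0.0415,0],[-0.0025,0.0415,0],[-0.0025,0.0415,0],[-0.0025,0.0415,0],[-0.0025,0.0415,0],[-0.0025,0.0415,0],[-0.0025,0.0415,0],[-0.0025,0.0415,0],[0,0,0]], "jaw": [-0.15,-0.15,-0.15,-0.15,-0.15,-0.15,-0.15,-0.15,-0.15,-0.15]}}

```text
clock: 32.5
eef_pos: [436.6, -137.0, 178.3]
orientation: [1.0, -0.003, -0.0, 0.001]
contact_force: [0.3, 0.7, -0.3]
grip_width: 0.428
```

Call:
{"fn": "arm_command", "kwargs": {"angular": [[0,0,0],[0,0,0]], "linear": [[0,0,0],[0,0,0]], "jaw": [-0.15,-0.15]}}

```text
clock: 32.7
eef_pos: [437.8, -130.5, 178.4]
orientation: [1.0, 0.001, 0.0, -0.0]
contact_force: [0.5, -0.1, 0.6]
grip_width: 0.427
```

```bash
python3 - <<'E'
from h import *
pr=P("wrist"); im=camera("wrist"); cv2.imwrite("pics/w11.png",im); print(get_obs()["eef_pos"],sfit(im,(437,-132),0,pr,12)[:2],sfit(im,(513,-166),0,pr,12)[:2])
E
```

```text
[ 437.85347727 -130.27385211  178.45207347] (array([ 438.32, -131.01]), np.float32(1.6472704)) (array([ 512.33, -165.68]), np.float32(1.5510201))
```

Call:
{"fn": "arm_command", "kwargs": {"angular": [[0,0,0],[0,0,0],[0,0,0],[0,0,0],[0,0,0],[0,0,0],[0,0,0],[0,0,0],[0,0,0],[0,0,0]], "linear": [[-0.0004,0.001,0.027],[0,0,0.027],[0,0,0.027],[0,0,0.0245],[0,0,0],[0,0,0],[0,0,0],[0,0,0],[0,0,0],[0,0,0]], "jaw": [-0.15,-0.15,-0.15,-0.15,-0.15,-1,-1,-1,-1,-1]}}

```text
clock: 33.75
eef_pos: [438.0, -132.7, 73.9]
orientation: [1.0, 0.0, 0.001, 0.0]
contact_force: [-0.5, -0.0, 7.2]
grip_width: 0.19
```

Call:
{"fn": "arm_command", "kwargs": {"angular": [[0,0,0],[0,0,0],[0,0,0],[0,0,0],[0,0,0],[0,0,0],[0,0,0]], "linear": [[0,0,-0.01],[0,0,-0.02],[0,0,-0.02],[0,0,-0.02],[0,0,-0.025],[0,0,0],[0,0,0]], "jaw": [-1,-1,-1,-1,-1,-1,-1]}}

```text
clock: 34.45
eef_pos: [437.4, -132.7, 168.5]
orientation: [1.0, 0.0, 0.001, 0.0]
contact_force: [0.2, 0.2, -1.3]
grip_width: 0.191
```

```bash
python3 held.py w12; python3 look.py scene s12 foot1 | sort
```

```text
[ 436.87436554 -132.517744    167.69177472] 0.18943320000327998
held foot fit minus tcp [0.66 0.32] 1.1149176
34.6
foot [338.0, -317.0, 46.0] 0.59 fit [341.5, -307.2] 0.15 px [123.0, 255.0]
foot [362.0, -177.0, 42.0] 0.71 fit [344.6, -192.9] 0.0 px [177.0, 234.0]
foot [398.0, 311.0, 50.0] 0.87 fit [389.3, 311.1] 1.03 px [391.0, 162.0]
foot [429.0, 264.0, 52.0] 0.84 fit [415.5, 275.8] 0.94 px [384.0, 175.0]
foot [448.0, -145.0, 134.0] 0.64 fit [429.5, -126.0] 0.17 px [222.0, 251.0]
foot [450.0, 312.0, 51.0] 0.6 fit [439.2, 321.5] 0.66 px [407.0, 175.0]
foot [474.0, 353.0, 46.0] 0.59 fit [467.2, 363.8] 1.2 px [429.0, 176.0]
foot [516.0, -168.0, 46.0] 0.85 fit [511.9, -166.8] 1.61 px [218.0, 290.0]
```

Call:
{"fn": "arm_command", "kwargs": {"angular": [[0,0,0],[0,0,0],[0,0,0],[0,0,0],[0,0,0],[0,0,0],[0,0,0],[0,0,0],[0,0,0],[0,0,0]], "linear": [[0.0037,-0.0409,0],[0.0037,-0.0409,0],[0.0037,-0.0409,0],[0.0037,-0.0409,0],[0.0037,-0.0409,0],[0.0037,-0.0409,0],[0.0036,-0.0409,0],[0.0036,-0.0409,0],[0.0036,-0.0409,0],[0.0036,-0.0409,0]], "jaw": [-1,-1,-1,-1,-1,-1,-1,-1,-1,-1]}}

```text
clock: 35.6
eef_pos: [473.2, 277.8, 166.9]
orientation: [1.0, 0.0, -0.001, 0.0]
contact_force: [0.7, -0.5, 0.3]
grip_width: 0.189
```

Call:
{"fn": "arm_command", "kwargs": {"angular": [[0,0,0],[0,0,0],[0,0,0]], "linear": [[0,0,0],[0,0,0],[0,0,0]], "jaw": [-1,-1,-1]}}

```text
clock: 35.9
eef_pos: [473.5, 275.3, 167.1]
orientation: [1.0, -0.0, -0.001, 0.001]
contact_force: [0.5, 1.2, -1.2]
grip_width: 0.188
```

Call:
{"fn": "arm_command", "kwargs": {"angular": [[0,0,0],[0,0,0],[0,0,0],[0,0,0],[0,0,0],[0,0,0],[0,0,0],[0,0,0]], "linear": [[0,0,0.02],[0,0,0.02],[0,0,0.015],[0,0,0.015],[0,0,0.01],[0,0,0.0095],[0,0,0],[0,0,0]], "jaw": [-1,-1,-1,-1,-1,-1,-1,-1]}}

```text
clock: 36.7
eef_pos: [471.7, 278.5, 77.9]
orientation: [1.0, 0.001, -0.001, -0.002]
contact_force: [-5.0, 9.9, -6.3]
grip_width: 0.193
```

Wall contact again, about 11 N inward, but the foot is down. Releasing and looking at the tin before the last foot.

Call:
{"fn": "arm_command", "kwargs": {"angular": [[0,0,0],[0,0,0],[0,0,0],[0,0,0],[0,0,0],[0,0,0],[0,0,0],[0,0,0],[0,0,0],[0,0,0]], "linear": [[0,0,0],[0,0,0],[0,0,0],[0,0,-0.02],[0,0,-0.03],[-0.007,-0.0025,-0.035],[-0.007,-0.0025,-0.035],[-0.007,-0.0025,-0.035],[-0.007,-0.0025,-0.035],[0,0,-0.025]], "jaw": [-0.15,-0.15,-0.15,-0.15,-0.15,-0.15,-0.15,-0.15,-0.15,-0.15]}}

```text
clock: 37.7
eef_pos: [445.1, 287.0, 296.0]
orientation: [1.0, 0.001, 0.001, -0.0]
contact_force: [0.9, -0.1, -1.0]
grip_width: 0.425
```

Call:
{"fn": "arm_command", "kwargs": {"angular": [[0,0,0],[0,0,0]], "linear": [[0,0,0],[0,0,0]], "jaw": [-0.15,-0.15]}}

```text
clock: 37.9
eef_pos: [446.0, 286.0, 293.5]
orientation: [1.0, -0.0, 0.001, 0.0]
contact_force: [0.1, -0.5, -0.5]
grip_width: 0.418
```

```bash
python3 tin2.py w13 "[[445,319],[414,365],[391,316],[421,273],[473,277],[468,366]]"
python3 - <<'E'
import cv2
a=cv2.imread("pics/w13.png")[60:280,190:450]; b=cv2.imread("pics/w13_d.png")[60:280,190:450]
cv2.imwrite("pics/w13_c.png",cv2.resize(cv2.hconcat([a,b]),(780,330),interpolation=cv2.INTER_CUBIC))
E
```

```text
[445.68093574 285.80963073 292.69845849]
tin [445.4 320.2] 63.6
foot [444.  320.3] 1.25 R 1.4 ang 173.9
foot [415.7 363.3] 1.45 R 52.4 ang 124.6
foot [391.3 314.6] 1.6 R 54.4 ang -174.2
foot [422.  271.7] 1.29 R 53.9 ang -115.8
foot [472.  277.3] 1.28 R 50.4 ang -58.2
foot [469.6 364.3] 1.59 R 50.4 ang 61.2
```

View pics/w13_c.png

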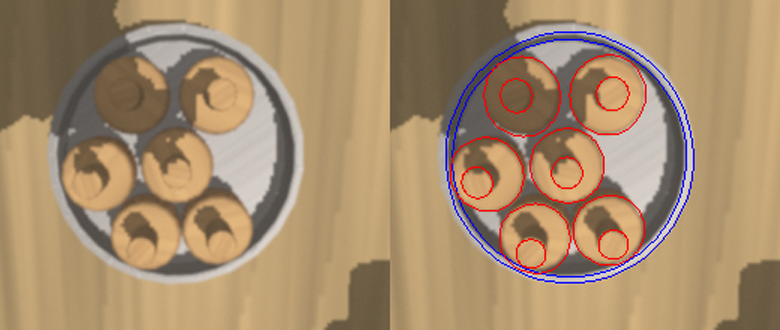

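Six feet are in. The last slot is at +x, target about (495.5, 321.5). Now for the last foot, B.

Call:
{"fn": "arm_command", "kwargs": {"angular": [[0,0,0],[0,0,0],[0,0,0],[0,0,0],[0,0,0],[0,0,0],[0,0,0],[0,0,0],[0,0,0],[0,0,0]], "linear": [[0.006,0.0411,0.01],[0.006,0.0411,0.01],[0.006,0.0411,0.01],[0.006,0.0411,0.01],[0.006,0.0411,0.01],[0.006,0.0411,0.01],[0.006,0.0411,0.01],[0.006,0.0411,0.01],[0.006,0.0411,0.01],[0.006,0.0411,0.01]], "jaw": [-0.15,-0.15,-0.15,-0.15,-0.15,-0.15,-0.15,-0.15,-0.15,-0.15]}}

```text
clock: 38.95
eef_pos: [504.9, -126.4, 191.5]
orientation: [1.0, 0.0, -0.001, -0.0]
contact_force: [0.9, 0.6, 0.1]
grip_width: 0.429
```

Call:
{"fn": "arm_command", "kwargs": {"angular": [[0,0,0],[0,0,0],[0,0,0],[0,0,0]], "linear": [[0.006,0.0411,0.01],[0,0,0],[0,0,0],[0,0,0]], "jaw": [-0.15,-0.15,-0.15,-0.15]}}

```text
clock: 39.35
eef_pos: [511.5, -164.4, 182.7]
orientation: [1.0, 0.001, -0.001, -0.0]
contact_force: [-0.4, 0.1, 0.6]
grip_width: 0.426
```

```bash
python3 - <<'E'
from h import *
pr=P("wrist"); im=camera("wrist"); cv2.imwrite("pics/w14.png",im); print(get_obs()["eef_pos"],sfit(im,(512,-166),0,pr,12)[:2])
pr=P("scene"); im=camera("scene"); cv2.imwrite("pics/s14.png",im); print(sfit(im,(512,-166),0,pr,12)[:2])
E
```

```text
[ 511.7720374  -164.15181165  183.12477143] (array([ 502.  , -156.02]), np.float32(4.4465065e-05))
(array([ 526.  , -162.67]), np.float32(-0.052253127))
```

B isn't where it was, so it may have been knocked. Looking again.

```bash
python3 look.py wrist w15 foot1 glue_jar; python3 look.py scene s15 foot1; python3 look.py top t15 foot1
```

```text
foot [519.0, -212.0, 44.0] 0.9 fit [520.7, -221.2] 1.5 px [323.0, 330.0]
foot [359.0, -174.0, 41.0] 0.57 fit [342.7, -189.2] 0.0 px [48.0, 285.0]
foot [350.0, -321.0, 34.0] 0.57 fit [341.5, -306.3] 0.04 px [76.0, 434.0]
glue_jar [511.0, -84.0, 74.0] 0.65 px [309.0, 115.0]
39.6
foot [473.0, 354.0, 50.0] 0.93 fit [468.2, 363.5] 1.12 px [429.0, 177.0]
foot [430.0, 262.0, 51.0] 0.92 fit [415.7, 277.9] 0.65 px [385.0, 175.0]
foot [364.0, -182.0, 40.0] 0.86 fit [378.5, -167.4] 0.0 px [194.0, 241.0]
foot [478.0, 268.0, 49.0] 0.74 fit [458.6, 287.3] 0.55 px [399.0, 186.0]
foot [447.0, 318.0, 49.0] 0.63 fit [457.6, 298.7] 0.56 px [403.0, 184.0]
foot [525.0, -222.0, 44.0] 0.63 fit [519.7, -222.7] 1.47 px [193.0, 306.0]
foot [397.0, 314.0, 51.0] 0.6 fit [388.8, 310.9] 1.0 px [390.0, 162.0]
39.7
foot [390.0, 304.0, 47.0] 0.85 fit [388.6, 312.5] 0.82 px [197.0, 282.0]
foot [434.0, 312.0, 52.0] 0.84 fit [444.6, 326.1] 0.48 px [193.0, 257.0]
foot [465.0, 268.0, 48.0] 0.79 fit [469.9, 279.4] 0.92 px [213.0, 247.0]
foot [420.0, 269.0, 50.0] 0.74 fit [423.0, 279.2] 0.63 px [212.0, 267.0]
foot [438.0, -31.0, 73.0] 0.68 fit [439.7, -31.0] 1.55 px [347.0, 262.0]
foot [469.0, 356.0, 52.0] 0.67 fit [468.7, 363.3] 1.08 px [177.0, 247.0]
foot [354.0, -175.0, 43.0] 0.64 fit [345.2, -155.8] 0.04 px [401.0, 303.0]
39.8
```

View pics/w15_d.png

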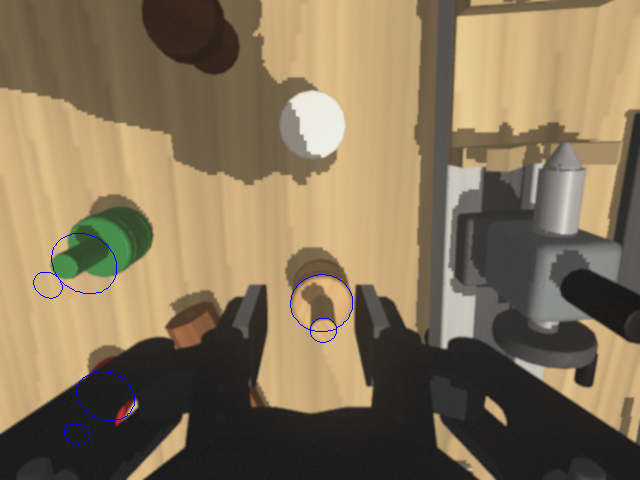

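The foot was knocked to about (519.8, −222) and still stands upright. Going there.

Call:
{"fn": "arm_command", "kwargs": {"angular": [[0,0,0],[0,0,0],[0,0,0],[0,0,0],[0,0,0]], "linear": [[0.004,0.029,0],[0.0041,0.0287,0],[0,0,0],[0,0,0],[0,0,0]], "jaw": [-0.15,-0.15,-0.15,-0.15,-0.15]}}

```text
clock: 40.3
eef_pos: [520.1, -222.3, 183.3]
orientation: [1.0, 0.001, 0.0, -0.0]
contact_force: [-0.4, 0.8, -0.5]
grip_width: 0.425
```

```bash
python3 - <<'E'
from h import *
pr=P("wrist"); im=camera("wrist"); cv2.imwrite("pics/w16.png",im); e=get_obs()["eef_pos"]; b,s,_=sfit(im,(520,-222),0,pr,12); print(e,b,s,b-e[:2]-[1,.5])
E
```

```text
[ 520.08653957 -222.16443054  183.41197012] [ 520.66 -221.01] 1.2772512 [-0.42653957  0.65443054]
```

Call:
{"fn": "arm_command", "kwargs": {"angular": [[0,0,0],[0,0,0],[0,0,0],[0,0,0],[0,0,0],[0,0,0],[0,0,0],[0,0,0],[0,0,0],[0,0,0]], "linear": [[-0.0004,-0.0006,0.028],[0,0,0.028],[0,0,0.028],[0,0,0.026],[0,0,0],[0,0,0],[0,0,0],[0,0,0],[0,0,0],[0,0,0]], "jaw": [-0.15,-0.15,-0.15,-0.15,-0.15,-1,-1,-1,-1,-1]}}

```text
clock: 41.35
eef_pos: [520.4, -223.0, 74.6]
orientation: [1.0, 0.0, 0.001, 0.0]
contact_force: [-1.1, 0.8, 6.2]
grip_width: 0.191
```

Call:
{"fn": "arm_command", "kwargs": {"angular": [[0,0,0],[0,0,0],[0,0,0],[0,0,0],[0,0,0],[0,0,0],[0,0,0]], "linear": [[0,0,-0.01],[0,0,-0.02],[0,0,-0.02],[0,0,-0.02],[0,0,-0.025],[0,0,0],[0,0,0]], "jaw": [-1,-1,-1,-1,-1,-1,-1]}}

```text
clock: 42.05
eef_pos: [519.7, -222.8, 169.0]
orientation: [1.0, 0.0, 0.0, 0.0]
contact_force: [-0.3, 0.3, -1.5]
grip_width: 0.187
```

```bash
python3 held.py w17
```

```text
[ 519.1589124  -222.66095429  168.05232339] 0.19233098007653687
held foot fit minus tcp [0.66 1.32] 1.2188792
```

Call:
{"fn": "arm_command", "kwargs": {"angular": [[0,0,0],[0,0,0],[0,0,0],[0,0,0],[0,0,0],[0,0,0],[0,0,0],[0,0,0],[0,0,0],[0,0,0]], "linear": [[-0.0018,-0.0418,0],[-0.0018,-0.0418,0],[-0.0018,-0.0418,0],[-0.0018,-0.0418,0],[-0.0018,-0.0418,0],[-0.0018,-0.0418,0],[-0.0019,-0.0418,0],[-0.0019,-0.0418,0],[-0.0019,-0.0418,0],[-0.0019,-0.0418,0]], "jaw": [-1,-1,-1,-1,-1,-1,-1,-1,-1,-1]}}

```text
clock: 43.1
eef_pos: [500.1, 196.5, 167.4]
orientation: [1.0, 0.0, -0.001, 0.0]
contact_force: [0.9, -0.5, -0.7]
grip_width: 0.191
```

Call:
{"fn": "arm_command", "kwargs": {"angular": [[0,0,0],[0,0,0],[0,0,0],[0,0,0],[0,0,0],[0,0,0]], "linear": [[-0.0019,-0.0418,0],[-0.0019,-0.0418,0],[-0.0019,-0.0418,0],[0,0,0],[0,0,0],[0,0,0]], "jaw": [-1,-1,-1,-1,-1,-1]}}

```text
clock: 43.7
eef_pos: [495.2, 319.4, 167.4]
orientation: [1.0, -0.0, -0.001, 0.001]
contact_force: [-0.1, -0.1, -0.8]
grip_width: 0.191
```

Call:
{"fn": "arm_command", "kwargs": {"angular": [[0,0,0],[0,0,0],[0,0,0],[0,0,0],[0,0,0],[0,0,0],[0,0,0],[0,0,0]], "linear": [[0.0005,-0.001,0.02],[0,0,0.02],[0,0,0.015],[0,0,0.012],[0,0,0.012],[0,0,0.01],[0,0,0],[0,0,0]], "jaw": [-1,-1,-1,-1,-1,-1,-1,-1]}}

```text
clock: 44.5
eef_pos: [495.8, 321.8, 79.2]
orientation: [1.0, 0.0, 0.0, -0.0]
contact_force: [-0.0, -1.1, 0.1]
grip_width: 0.19
```

Call:
{"fn": "arm_command", "kwargs": {"angular": [[0,0,0],[0,0,0],[0,0,0],[0,0,0],[0,0,0],[0,0,0],[0,0,0],[0,0,0],[0,0,0],[0,0,0]], "linear": [[0,0,0],[0,0,0],[0,0,0],[0,0,-0.02],[0,0,-0.03],[-0.0125,0.0085,-0.035],[-0.0125,0.0085,-0.035],[-0.0125,0.0085,-0.035],[-0.0125,0.0085,-0.035],[0,0,-0.02]], "jaw": [-0.15,-0.15,-0.15,-0.15,-0.15,-0.15,-0.15,-0.15,-0.15,-0.15]}}

```text
clock: 45.5
eef_pos: [444.9, 287.9, 292.4]
orientation: [1.0, 0.001, 0.002, 0.0]
contact_force: [0.7, 0.3, -0.0]
grip_width: 0.425
```

Call:
{"fn": "arm_command", "kwargs": {"angular": [[0,0,0],[0,0,0]], "linear": [[0,0,0],[0,0,0]], "jaw": [-0.15,-0.15]}}

```text
clock: 45.7
eef_pos: [445.8, 287.6, 289.4]
orientation: [1.0, 0.0, 0.0, 0.0]
contact_force: [-0.1, -0.2, -0.7]
grip_width: 0.426
```

```bash
python3 tin2.py w18 "[[445,319],[414,365],[391,316],[421,273],[473,277],[468,366],[496,321]]"
python3 - <<'E'
import cv2
from h import *
a=cv2.imread("pics/w18.png")[60:280,190:450]; b=camera("scene"); cv2.imwrite("pics/s18.png",b); b=b[130:240,340:470]
cv2.imwrite("pics/w18_c.png",cv2.hconcat([cv2.resize(a,(390,330),interpolation=cv2.INTER_CUBIC),cv2.resize(b,(390,330),interpolation=cv2.INTER_CUBIC)]))
E
```

```text
[445.56912578 287.45127295 288.67773698]
tin [445.4 320. ] 64.0
foot [444.  320.3] 1.27 R 1.5 ang 165.8
foot [416.3 364. ] 1.45 R 52.8 ang 123.5
foot [391.3 314.6] 1.6 R 54.4 ang -174.4
foot [422.  271.6] 1.26 R 53.7 ang -115.9
foot [471.7 275.7] 1.23 R 51.5 ang -59.4
foot [468.7 365. ] 1.48 R 50.7 ang 62.7
foot [497.6 321.3] 1.38 R 52.3 ang 1.5
```

View pics/w18_c.png

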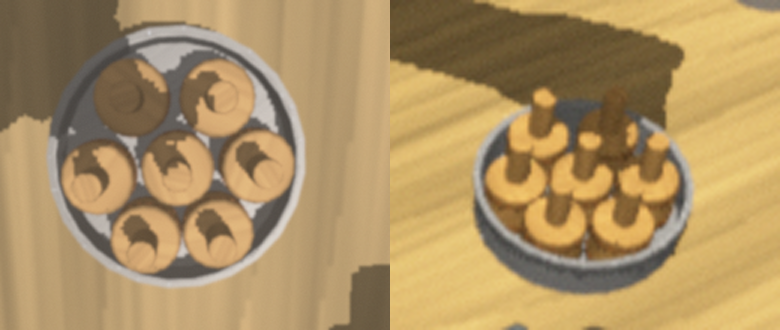

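The honeycomb is complete: one in the middle and six round it, all level. Next I'll hover over the lathe to measure it.

Call:
{"fn": "arm_command", "kwargs": {"angular": [[0,0,0],[0,0,0],[0,0,0],[0,0,0],[0,0,0],[0,0,0],[0,0,0],[0,0,0],[0,0,0],[0,0,0]], "linear": [[0.0194,0.0347,-0.002],[0.0194,0.0347,-0.002],[0.0194,0.0347,-0.002],[0.0194,0.0347,-0.002],[0.0194,0.0347,-0.002],[0.0194,0.0347,-0.002],[0.0194,0.0347,-0.002],[0.0194,0.0347,-0.002],[0.0194,0.0347,-0.002],[0.0194,0.0347,-0.002]], "jaw": [-0.15,-0.15,-0.15,-0.15,-0.15,-0.15,-0.15,-0.15,-0.15,-0.15]}}

```text
clock: 46.8
eef_pos: [640.2, -60.7, 307.7]
orientation: [1.0, 0.0, -0.001, -0.0]
contact_force: [1.4, 0.9, -0.0]
grip_width: 0.422
```

Call:
{"fn": "arm_command", "kwargs": {"angular": [[0,0,0],[0,0,0],[0,0,0]], "linear": [[0,0,0],[0,0,0],[0,0,0]], "jaw": [-0.15,-0.15,-0.15]}}

```text
clock: 47.1
eef_pos: [639.5, -57.7, 308.5]
orientation: [1.0, 0.001, -0.001, -0.001]
contact_force: [-0.5, 0.1, -0.6]
grip_width: 0.424
```

```bash
python3 look.py wrist w19 tail_grip tail_tip head_tip tailstock lathe blank; python3 - <<'E'
from h import *
o=get_obs(); print(o["eef_pos"]); np.savez("w19.npz",K=P("wrist")[0],R=P("wrist")[1],t=P("wrist")[2])
E
```

```text
tail_grip [650.0, -163.0, 117.0] 0.72 px [322.0, 326.0]
tail_tip [650.0, -161.0, 117.0] 0.88 px [321.0, 325.0]
tail_tip [445.0, -33.0, 80.0] 0.3 px [105.0, 182.0]
head_tip [643.0, -18.0, 82.0] 0.79 px [315.0, 166.0]
tailstock [654.0, -165.0, 117.0] 0.59 px [325.0, 328.0]
lathe [640.0, -16.0, 89.0] 0.92 px [311.0, 165.0]
blank [458.0, -363.0, 32.0] 0.94 px [171.0, 431.0]
47.45
[639.75642707 -58.74625591 309.55640485]
```

View pics/w19.png

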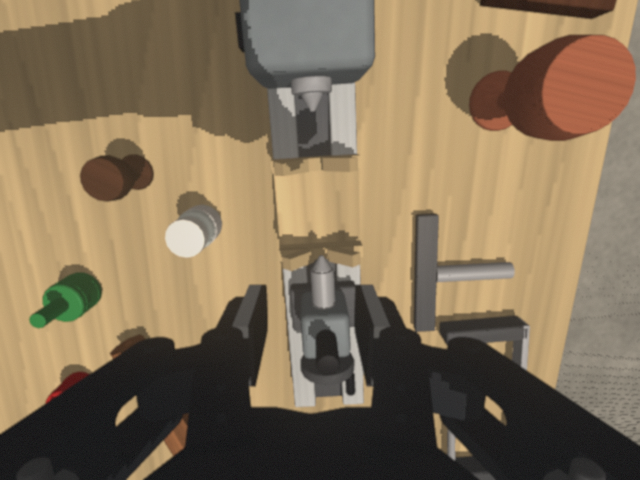

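The head tip is at pixel (311,110), the tail tip at (321,257), and the post lies between the fingers near (326,345).

```bash
python3 - <<'E'
from h import *
w=np.load("w19.npz"); pr=(w["K"],w["R"],w["t"])
h=unproj((311,110),100,pr); t=unproj((320.5,256),100,pr); d=h-t; L=np.linalg.norm(d); u=d/L
ang=np.degrees(np.arctan2(d[0],d[1])); print("head",h,"tail",t,"gap",L,"tailstock~",(240-L)/1000,"axis tilt deg (x per y)",ang)
for n,v in dict(post=t-73*u,spindle=h-92*u,tailback=h-240*u-73*u,held=h-156*u-73*u).items(): print(n,v.round(1))
im=cv2.imread("pics/w19.png")
# dark V edges / bed edges: lines
g=cv2.cvtColor(im,cv2.COLOR_BGR2GRAY)
for l in cv2.createLineSegmentDetector().detect(g)[0][:,0]:
    if 255<l[0]<375 and 60<l[1]<420 and np.hypot(l[2]-l[0],l[3]-l[1])>30: 
        for z in (45,):
            a=unproj(l[:2],z,pr); b=unproj(l[2:],z,pr); dd=b-a; dd*=np.sign(dd[1]); print(l.round(),"x",a[0].round(),b[0].round(),"len",np.linalg.norm(dd).round(),"tilt",np.degrees(np.arctan2(dd[0],dd[1])).round(1))
# blank in scene and top
for n in ("scene","top"):
    pass
im=cv2.imread("pics/top0.png"); f=fmask(im); m=((f>.3)).astype(np.uint8); lab,k=cv2.connectedComponents(m)
n,lb,st,ce=cv2.connectedComponentsWithStats(m)
for i in range(1,n):
    if st[i,4]>60 and 150<ce[i,1]<330: print("top blob",st[i],ce[i].round(1))
E
```

```text
head [640.41064752  29.62418105 100.        ] tail [ 649.6502745  -100.84178631  100.        ] gap 130.79273429895667 tailstock~ 0.10920726570104333 axis tilt deg (x per y) -4.050935578029773
post [ 654.8 -173.7  100. ]
spindle [646.9 -62.1 100. ]
tailback [ 662.5 -282.6  100. ]
held [ 656.6 -198.8  100. ]
[366. 385. 354. 331.] x 708.0 692.0 len 75.0 tilt -12.5
[353. 357. 355. 393.] x 692.0 695.0 len 51.0 tilt -4.1
[354. 331. 354. 287.] x 691.0 690.0 len 55.0 tilt -1.6
[270. 308. 256. 384.] x 594.0 574.0 len 104.0 tilt 10.7
[276. 407. 308. 413.] x 598.0 638.0 len 41.0 tilt -76.9
[309. 412. 369. 405.] x 639.0 713.0 len 75.0 tilt 81.1
[329.  96. 331. 138.] x 658.0 661.0 len 40.0 tilt -3.1
[292. 329. 288. 294.] x 619.0 615.0 len 45.0 tilt -5.1
[274. 174. 279. 234.] x 602.0 606.0 len 64.0 tilt -3.3
[353. 157. 299. 157.] x 684.0 629.0 len 55.0 tilt -89.7
[328.  75. 293.  77.] x 657.0 623.0 len 34.0 tilt 86.9
[283. 269. 295. 406.] x 610.0 622.0 len 181.0 tilt -3.8
[332. 304. 331. 269.] x 665.0 663.0 len 43.0 tilt -2.3
[282. 296. 280. 262.] x 607.0 606.0 len 41.0 tilt -1.7
[273. 228. 271. 174.] x 600.0 599.0 len 57.0 tilt -1.0
[286. 351. 283. 299.] x 612.0 609.0 len 66.0 tilt -2.5
[313. 270. 317. 305.] x 643.0 648.0 len 43.0 tilt -7.6
[361. 287. 373. 324.] x 697.0 713.0 len 49.0 tilt -18.7
[355. 148. 354.  86.] x 686.0 682.0 len 59.0 tilt -3.6
[347. 316. 304. 316.] x 682.0 633.0 len 49.0 tilt 89.9
[269.  72. 370.  66.] x 600.0 697.0 len 96.0 tilt 86.7
[269. 112. 273. 154.] x 599.0 602.0 len 41.0 tilt -3.5
top blob [ 429  246   71   40 1153] [464.6 265.5]
top blob [338 255  17  17 242] [346.  263.1]
top blob [452 301  26  21 437] [464.6 310.9]
```

The lathe axis is tilted −3.8° (u ≈ (−0.067, 0.998)), the tailstock is at ≈ 0.109 and the post at ≈ (654, −174). Moving above the post, turned with the lathe.

Call:
{"fn": "arm_command", "kwargs": {"angular": [[0,0,0],[0,0,0],[0,0,0],[0,0,0],[0,0,0],[0,0,-0.067],[0,0,0],[0,0,0]], "linear": [[0.0028,0.0231,0.02],[0.0028,0.0231,0.02],[0.0028,0.0231,0.02],[0.0028,0.0231,0.02],[0.0028,0.0231,0.02],[0,0,0],[0,0,0],[0,0,0]], "jaw": [0,0,0,0,0,0,0,0]}}

```text
clock: 48.25
eef_pos: [654.2, -174.4, 209.3]
orientation: [0.999, 0.033, 0.0, -0.0]
contact_force: [-0.2, 0.0, -0.2]
grip_width: 0.499
```

```bash
python3 - <<'E'
from h import *
pr=P("wrist"); im=camera("wrist"); cv2.imwrite("pics/w20.png",im); e=get_obs()["eef_pos"]; print(e)
g=cv2.GaussianBlur(cv2.cvtColor(im,cv2.COLOR_BGR2GRAY),(3,3),0)
b,s=fit(im,(654,-174),[(167,10)],pr,12,.5); print(b,s,proj((*b,167),pr))
dr=im.copy(); cv2.polylines(dr,[circ(b,167,10,pr).round().astype(int)],True,(0,0,255),1)
cv2.imwrite("pics/w20_c.png",cv2.resize(dr[200:480,180:460],None,fx=2,fy=2))
E
```

```text
[ 654.3790517  -174.03979007  209.71834552]
[ 651.41666667 -166.08333333] 28.514269 [304.98100396 267.4570141 ]
```

View pics/w20_c.png

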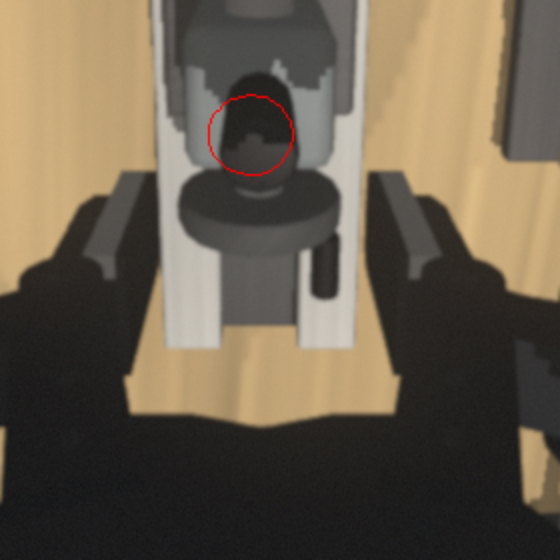

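The post stands centred between the fingers; its top is near pixel (310,282), about (654, −174). Gripping it and sliding the tailstock back 104 mm.

Call:
{"fn": "arm_command", "kwargs": {"angular": [[0,0,0],[0,0,0],[0,0,0],[0,0,0],[0,0,0],[0,0,0],[0,0,0],[0,0,0],[0,0,0],[0,0,0]], "linear": [[0,0,0.02],[0,0,0.02],[0,0,0.0175],[0,0,0],[0,0,0],[0,0,0],[0,0,0],[0,0,0],[0,0,0],[0,0,0]], "jaw": [0,0,0,0,-1,-1,-1,-1,-1,-1]}}

```text
clock: 49.3
eef_pos: [653.7, -174.6, 153.1]
orientation: [0.999, 0.034, -0.0, 0.0]
contact_force: [-5.0, 0.7, 3.2]
grip_width: 0.217
```

Call:
{"fn": "arm_command", "kwargs": {"angular": [[0,0,0],[0,0,0],[0,0,0],[0,0,0],[0,0,0],[0,0,0],[0,0,0],[0,0,0]], "linear": [[0,0.005,0],[0,0.016,0],[0,0.02,0],[0,0.02,0],[0,0.02,0],[0,0.016,0],[0,0.007,0],[0,0,0]], "jaw": [-1,-1,-1,-1,-1,-1,-1,-1]}}

```text
clock: 50.1
eef_pos: [660.5, -280.7, 153.1]
orientation: [0.999, 0.033, -0.0, 0.001]
contact_force: [-3.8, -3.3, 2.6]
grip_width: 0.217
```

The tailstock is back by 106 mm. Now the blank: I'll fit its silhouette in the stored pictures.

```bash
cat > blank.py <<'E'
from h import *
from scipy.optimize import minimize
def bsil(q,pr,zc=20,H=None):
    x,y,th=q; c,s=np.cos(th),np.sin(th); a=np.arange(8)*np.pi/4+np.pi/8; r=20/np.cos(np.pi/8)
    P3=np.array([[x+c*l-s*r*np.cos(k),y+s*l+c*r*np.cos(k),zc+r*np.sin(k)] for l in (-85,85) for k in a])
    K,Rm,t=pr; v=(P3-t)@Rm@K.T; h=cv2.convexHull((v[:,:2]/v[:,2:]).astype(np.float32)); m=np.zeros((480,640),np.uint8)
    cv2.fillConvexPoly(m,(h*16).round().astype(np.int32),255,cv2.LINE_AA,4); return m.astype(np.float32)/255
def bfit(im,q0,pr,zc=20):
    f=fmask(im); F=np.clip((f-.3)/.05,-1,1)
    cost=lambda p:-(F*bsil((p[0],p[1],p[2]/60),pr,zc)).sum()/1000
    best=min((minimize(cost,[q0[0],q0[1],q0[2]*60],method="Nelder-Mead",options=dict(initial_simplex=np.array([q0[0],q0[1],q0[2]*60])+s*np.array([[0,0,0],[8,0,0],[0,8,0],[0,0,8.]]),xatol=.05,fatol=1e-4)) for s in (1,-1)),key=lambda r:r.fun)
    p=best.x; m=bsil((p[0],p[1],p[2]/60),pr,zc)>.5; return np.array([p[0],p[1],np.degrees(p[2]/60)]),-best.fun,float((F[m]>0).mean())
E
python3 - <<'E'
from blank import *
for n,f in (("top","top0"),("scene","scene0"),("scene","s18"),("top","t2")): print(n,f,bfit(cv2.imread(f"pics/{f}.png"),(441,-322,np.radians(-71)),P(n)))
E
```

```text
top top0 (array([ 439.0201291 , -322.63481336,  -69.01865826]), np.float64(0.9722129702568054), 0.8617339312406577)
scene scene0 (array([ 438.00217277, -323.38657174,  -68.31852256]), np.float64(1.7903380393981934), 0.9504950495049505)
scene s18 (array([ 438.6265641 , -323.67944494,  -68.222168  ]), np.float64(1.7867863178253174), 0.9441699604743083)
top t2 (array([  32.13821919, -217.48337118,  -28.09188636]), np.float64(1.677788257598877), 1.0)
```

Call:
{"fn": "arm_command", "kwargs": {"angular": [[0,0,0],[0,0,0],[0,0,0],[0,0,0],[0,0,0],[0,0,0],[0,0,0]], "linear": [[0,0,0],[0,0,0],[0,0,0],[0,0,-0.02],[0,0,-0.03],[0,0,-0.03],[0,0,0]], "jaw": [0,0,0,0,0,0,0]}}

```text
clock: 50.8
eef_pos: [663.1, -278.2, 237.3]
orientation: [0.999, 0.034, 0.004, 0.001]
contact_force: [0.6, 0.5, -0.0]
grip_width: 0.501
```

Blank: centre ≈ (438.5, −322.7), axis at −68.5°. The cameras agree within 1 mm and 1°. Moving above it with a matching turn.

Call:
{"fn": "arm_command", "kwargs": {"angular": [[0,0,0],[0,0,0],[0,0,0],[0,0,0],[0,0,0],[0,0,0],[0,0,-0.103],[0,0,-0.103],[0,0,-0.103],[0,0,0]], "linear": [[-0.0374,0.0045,0],[-0.0374,0.0045,0],[-0.0374,0.0045,0],[-0.0374,0.0045,0],[-0.0375,0.0046,0],[-0.0375,0.0046,0],[0,0,0.02],[0,0,0.02],[0,0,0.02],[0,0,0]], "jaw": [0.6,0.6,0.6,0.6,0.6,0.6,0.6,0.6,0.6,0.6]}}

```text
clock: 51.8
eef_pos: [437.4, -319.8, 169.5]
orientation: [0.982, 0.188, -0.001, -0.002]
contact_force: [-0.8, 0.6, 0.3]
grip_width: 0.803
```

Call:
{"fn": "arm_command", "kwargs": {"angular": [[0,0,0],[0,0,0]], "linear": [[0,0,0],[0,0,0]], "jaw": [0.6,0.6]}}

```text
clock: 52.0
eef_pos: [439.4, -320.9, 173.0]
orientation: [0.983, 0.186, 0.001, 0.001]
contact_force: [0.7, 0.5, -0.3]
grip_width: 0.799
```

```bash
python3 - <<'E'
from blank import *
pr=P("wrist"); im=camera("wrist"); cv2.imwrite("pics/w21.png",im); o=get_obs(); e=o["eef_pos"]; Rt=R.from_quat(o["orientation"]).as_matrix()
print(e,"tool x ang",np.degrees(np.arctan2(Rt[1,0],Rt[0,0])))
q=bfit(im,(438.5,-322.7,np.radians(-68.5)),pr); print(q)
d=q[0][:2]-e[:2]; print("tool delta mm",Rt[:2,:2].T@d)
s=camera("scene"); cv2.imwrite("pics/s21.png",s); print(bfit(s,(438.5,-322.7,np.radians(-68.5)),P("scene")))
E
```

```text
[ 439.43383209 -320.92918941  172.98407782] tool x ang 21.485226123893035
(array([ 440.11473972, -323.36985903,  -67.98423151]), np.float64(10.03211498260498), 0.9196803038695893)
tool delta mm [-0.26032998  2.52046029]
(array([ 438.25172798, -323.53422935,  -67.9624355 ]), np.float64(1.7897953987121582), 0.9431537320810677)
```

Call:
{"fn": "arm_command", "kwargs": {"angular": [[0,0,0],[0,0,0],[0,0,0],[0,0,0],[0,0,0],[0,0,0],[0,0,0],[0,0,0],[0,0,0],[0,0,0]], "linear": [[0,0.0025,0.03],[0,0,0.03],[0,0,0.03],[0,0,0.03],[0,0,0.02],[0,0,0.01],[0,0,0],[0,0,0],[0,0,0],[0,0,0]], "jaw": [0.6,0.6,0.6,0.6,0.6,0.6,0.6,0.6,-1,-1]}}

```text
clock: 53.1
eef_pos: [440.1, -323.6, 22.9]
orientation: [0.982, 0.187, 0.0, 0.001]
contact_force: [-4.5, -0.6, 1.6]
grip_width: 0.469
```

Call:
{"fn": "arm_command", "kwargs": {"angular": [[0,0,0],[0,0,0],[0,0,0],[0,0,0]], "linear": [[0,0,0],[0,0,0],[0,0,0],[0,0,0]], "jaw": [-1,-1,-1,-1]}}

```text
clock: 53.5
eef_pos: [440.3, -323.6, 23.1]
orientation: [0.982, 0.187, 0.001, 0.001]
contact_force: [-1.7, 0.9, 6.2]
grip_width: 0.456
```

The blank is gripped; the opening reading fits 40 mm. Lifting, turning to the lathe's axis and carrying it over the cradle.

Call:
{"fn": "arm_command", "kwargs": {"angular": [[0,0,0],[0,0,0],[0,0,0],[0,0,0],[0,0,0],[0,0,0],[0,0,0.103],[0,0,0.103],[0,0,0.103],[0,0,0]], "linear": [[0,0,-0.01],[0,0,-0.03],[0,0,-0.035],[0,0,-0.035],[0,0,-0.035],[0,0,-0.033],[0,0,0],[0,0,0],[0,0,0],[0,0,0]], "jaw": [-1,-1,-1,-1,-1,-1,-1,-1,-1,-1]}}

```text
clock: 54.5
eef_pos: [439.6, -322.9, 200.6]
orientation: [0.999, 0.033, 0.0, 0.0]
contact_force: [0.1, 0.4, -1.8]
grip_width: 0.457
```

Call:
{"fn": "arm_command", "kwargs": {"angular": [[0,0,0],[0,0,0],[0,0,0],[0,0,0],[0,0,0],[0,0,0],[0,0,0],[0,0,0],[0,0,0],[0,0,0]], "linear": [[0.0279,-0.0308,0],[0.0279,-0.0308,0],[0.0279,-0.0308,0],[0.0279,-0.0308,0],[0.0279,-0.0308,0],[0.0279,-0.0308,0],[0.0279,-0.0308,0],[0.0279,-0.0308,0],[0,0,0],[0,0,0]], "jaw": [-1,-1,-1,-1,-1,-1,-1,-1,-1,-1]}}

```text
clock: 55.5
eef_pos: [645.8, -60.6, 199.9]
orientation: [0.999, 0.036, -0.0, -0.0]
contact_force: [-0.1, 0.2, -2.2]
grip_width: 0.458
```

Call:
{"fn": "arm_command", "kwargs": {"angular": [[0,0,0],[0,0,0]], "linear": [[0,0,0],[0,0,0]], "jaw": [-1,-1]}}

```text
clock: 55.7
eef_pos: [645.2, -63.9, 199.9]
orientation: [0.999, 0.033, -0.0, 0.0]
contact_force: [-0.2, 0.1, -2.2]
grip_width: 0.457
```

```bash
python3 - <<'E'
from blank import *
pr=P("wrist"); im=camera("wrist"); cv2.imwrite("pics/w22.png",im); o=get_obs(); e=o["eef_pos"]; Rt=R.from_quat(o["orientation"]).as_matrix()
print(e,o["grip_width"],"tool x ang",np.degrees(np.arctan2(Rt[1,0],Rt[0,0])))
q=bfit(im,(e[0],e[1],np.radians(-86.2)),pr,e[2]-2.2); print(q, Rt[:2,:2].T@(q[0][:2]-e[:2]))
s=camera("scene"); cv2.imwrite("pics/s22.png",s); q=bfit(s,(e[0],e[1],np.radians(-86.2)),P("scene"),e[2]-2.2); print(q,Rt[:2,:2].T@(q[0][:2]-e[:2]))
E
```

```text
[645.23651112 -63.81363799 199.96431503] 0.45502578444245506 tool x ang 3.7882065520594588
(array([645.63735807, -63.67023063, -85.9083076 ]), np.float64(28.468883514404297), 0.8121563898710377) [ 0.40944584 -0.11661057]
(array([643.93441441, -62.27003551, -86.05536921]), np.float64(1.2046457529067993), 0.7214777254617892) [-1.19726819 -1.62625719]
```

Call:
{"fn": "arm_command", "kwargs": {"angular": [[0,0,0],[0,0,0],[0,0,0],[0,0,0],[0,0,0],[0,0,0],[0,0,0]], "linear": [[0.001,-0.0006,0.025],[0,0,0.025],[0,0,0.025],[0,0,0.012],[0,0,0.006],[0,0,0],[0,0,0]], "jaw": [-1,-1,-1,-1,-1,-1,-1]}}

```text
clock: 56.5
eef_pos: [647.3, -61.5, 108.0]
orientation: [0.999, 0.034, 0.001, 0.0]
contact_force: [-0.3, 0.0, -1.7]
grip_width: 0.454
```

Call:
{"fn": "arm_command", "kwargs": {"angular": [[0,0,0],[0,0,0],[0,0,0],[0,0,0]], "linear": [[0,0,0.002],[0,0,0.002],[0,0,0],[0,0,0]], "jaw": [-1,-1,-1,-1]}}

```text
clock: 56.9
eef_pos: [646.7, -61.5, 103.0]
orientation: [0.999, 0.034, 0.0, 0.0]
contact_force: [0.0, -0.7, -0.3]
grip_width: 0.456
```

Call:
{"fn": "arm_command", "kwargs": {"angular": [[0,0,0],[0,0,0],[0,0,0]], "linear": [[0,0,0.001],[0,0,0],[0,0,0]], "jaw": [-1,-1,-1]}}

```text
clock: 57.2
eef_pos: [646.7, -61.5, 102.7]
orientation: [0.999, 0.034, 0.0, 0.0]
contact_force: [-4.4, 0.5, 6.0]
grip_width: 0.451
```

```bash
python3 -c "
from h import *
im=camera('scene'); cv2.imwrite('pics/s23.png',im); im2=camera('wrist'); cv2.imwrite('pics/w23.png',im2)
cv2.imwrite('pics/s23_c.png',cv2.hconcat([cv2.resize(im[240:430,140:360],(440,380),interpolation=cv2.INTER_CUBIC),cv2.resize(im2[0:480,100:555],(360,380))]))
o=get_obs(); print(o['eef_pos'],o['contact_force'],o['ft_torque'])"
```

```text
[646.70698635 -61.49665674 102.7138751 ] [-3.5720568  -0.83311579  5.49199035] [-0.17314526  0.68319851 -0.137741  ]
```

View pics/s23_c.png

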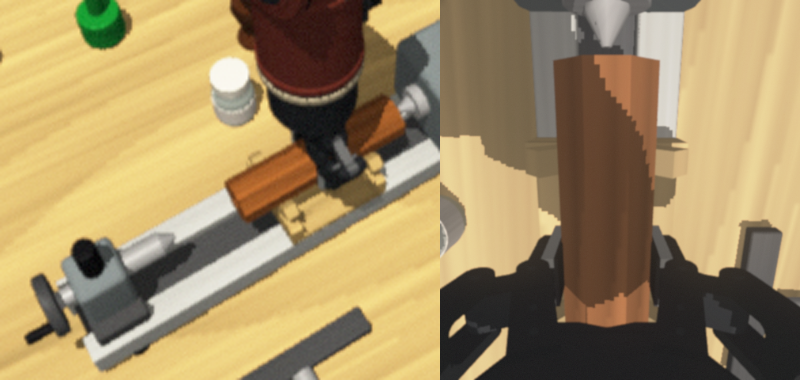

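It's seated in both Vs, with the force reading +6 N. Releasing, then back over the tailstock post.

Call:
{"fn": "arm_command", "kwargs": {"angular": [[0,0,0],[0,0,0],[0,0,0],[0,0,0],[0,0,0],[0,0,0],[0,0,0],[0,0,0],[0,0,0],[0,0,0]], "linear": [[0,0,0],[0,0,0],[0,0,0],[0,0,0],[0,0,-0.02],[0,0,-0.03],[0,0,-0.035],[0,0,-0.035],[0,0.03,0],[0,0.0365,0]], "jaw": [0.25,0.25,0.25,0.25,0.25,0.25,0.25,0.25,0.25,0.25]}}

```text
clock: 58.3
eef_pos: [652.1, -126.2, 223.8]
orientation: [0.999, 0.036, 0.002, 0.0]
contact_force: [0.5, -0.5, 0.4]
grip_width: 0.629
```

Call:
{"fn": "arm_command", "kwargs": {"angular": [[0,0,0],[0,0,0],[0,0,0],[0,0,0],[0,0,0],[0,0,0],[0,0,0]], "linear": [[0,0.0365,0],[0,0.0365,0],[0,0.0365,0],[0,0.0365,0],[0,0.0065,0],[0,0,0],[0,0,0]], "jaw": [0,0,0,0,0,0,0]}}

```text
clock: 59.0
eef_pos: [661.7, -278.3, 221.7]
orientation: [0.999, 0.034, 0.0, -0.001]
contact_force: [-0.4, 1.3, -0.1]
grip_width: 0.497
```

```bash
python3 -c "
from blank import *
im=camera('scene'); cv2.imwrite('pics/s24.png',im); print(get_obs()['eef_pos'],bfit(im,(646,-62,np.radians(-86.2)),P('scene'),99.3))"
```

```text
[ 661.8067131  -277.81955432  222.00443315] (array([645.42484398, -60.65206586, -86.33185036]), np.float64(2.0531504154205322), 0.9352243861134631)
```

Call:
{"fn": "arm_command", "kwargs": {"angular": [[0,0,0],[0,0,0],[0,0,0],[0,0,0],[0,0,0],[0,0,0],[0,0,0],[0,0,0],[0,0,0],[0,0,0]], "linear": [[-0.001,0.0027,0.02],[0,0,0.02],[0,0,0.02],[0,0,0.01],[0,0,0],[0,0,0],[0,0,0],[0,0,0],[0,0,0],[0,0,0]], "jaw": [0,0,0,0,0,-1,-1,-1,-1,-1]}}

```text
clock: 60.05
eef_pos: [660.6, -282.5, 153.4]
orientation: [0.999, 0.034, 0.0, 0.0]
contact_force: [-5.6, 1.5, 4.3]
grip_width: 0.221
```

Call:
{"fn": "arm_command", "kwargs": {"angular": [[0,0,0],[0,0,0],[0,0,0],[0,0,0],[0,0,0],[0,0,0],[0,0,0]], "linear": [[0,0,0],[0,-0.008,0],[0,-0.016,0],[0,-0.018,0],[0,-0.012,0],[0,-0.006,0],[0,0,0]], "jaw": [-1,-1,-1,-1,-1,-1,-1]}}

```text
clock: 60.75
eef_pos: [656.7, -221.7, 153.4]
orientation: [0.999, 0.034, 0.0, 0.0]
contact_force: [-5.4, 1.4, 8.0]
grip_width: 0.215
```

Call:
{"fn": "arm_command", "kwargs": {"angular": [[0,0,0],[0,0,0],[0,0,0],[0,0,0],[0,0,0],[0,0,0]], "linear": [[0,-0.004,0],[0,-0.004,0],[0,-0.004,0],[0,-0.004,0],[0,-0.002,0],[0,0,0]], "jaw": [-1,-1,-1,-1,-1,-1]}}

```text
clock: 61.35
eef_pos: [655.6, -205.7, 153.4]
orientation: [0.999, 0.033, 0.001, 0.001]
contact_force: [-4.2, -3.0, 7.7]
grip_width: 0.221
```

Call:
{"fn": "arm_command", "kwargs": {"angular": [[0,0,0],[0,0,0],[0,0,0],[0,0,0]], "linear": [[0,-0.001,0],[0,-0.001,0],[0,0,0],[0,0,0]], "jaw": [-1,-1,-1,-1]}}

```text
clock: 61.75
eef_pos: [655.5, -204.2, 153.4]
orientation: [0.999, 0.033, 0.001, 0.001]
contact_force: [-3.6, -4.7, 7.7]
grip_width: 0.213
```

Call:
{"fn": "arm_command", "kwargs": {"angular": [[0,0,0],[0,0,0],[0,0,0],[0,0,0]], "linear": [[0,-0.001,0],[0,-0.001,0],[0,0,0],[0,0,0]], "jaw": [-1,-1,-1,-1]}}

```text
clock: 62.15
eef_pos: [655.5, -202.4, 153.4]
orientation: [0.999, 0.033, 0.001, 0.001]
contact_force: [-3.0, -4.3, 7.4]
grip_width: 0.211
```

Call:
{"fn": "arm_command", "kwargs": {"angular": [[0,0,0],[0,0,0],[0,0,0],[0,0,0]], "linear": [[0,-0.001,0],[0,-0.001,0],[0,0,0],[0,0,0]], "jaw": [-1,-1,-1,-1]}}

```text
clock: 62.55
eef_pos: [655.4, -201.4, 153.4]
orientation: [0.999, 0.033, 0.001, 0.002]
contact_force: [-2.0, -7.4, 6.9]
grip_width: 0.215
```

Call:
{"fn": "arm_command", "kwargs": {"angular": [[0,0,0],[0,0,0],[0,0,0],[0,0,0]], "linear": [[0,-0.001,0],[0,0,0],[0,0,0],[0,0,0]], "jaw": [-1,-1,-1,-1]}}

```text
clock: 62.95
eef_pos: [655.3, -201.2, 153.4]
orientation: [0.999, 0.032, 0.001, 0.002]
contact_force: [-2.2, -9.3, 6.3]
grip_width: 0.215
```

Call:
{"fn": "arm_command", "kwargs": {"angular": [[0,0,0],[0,0,0],[0,0,0],[0,0,0]], "linear": [[0,-0.002,0],[0,0,0],[0,0,0],[0,0,0]], "jaw": [-1,-1,-1,-1]}}

```text
clock: 63.35
eef_pos: [655.3, -200.7, 153.4]
orientation: [0.999, 0.032, 0.001, 0.003]
contact_force: [1.0, -12.6, 5.6]
grip_width: 0.213
```

Call:
{"fn": "arm_command", "kwargs": {"angular": [[0,0,0],[0,0,0],[0,0,0],[0,0,0]], "linear": [[0,-0.002,0],[0,0,0],[0,0,0],[0,0,0]], "jaw": [-1,-1,-1,-1]}}

```text
clock: 63.75
eef_pos: [655.3, -200.4, 153.4]
orientation: [1.0, 0.031, 0.001, 0.004]
contact_force: [1.1, -16.2, 4.4]
grip_width: 0.219
```

Call:
{"fn": "arm_command", "kwargs": {"angular": [[0,0,0],[0,0,0],[0,0,0],[0,0,0]], "linear": [[0,-0.002,0],[0,0,0],[0,0,0],[0,0,0]], "jaw": [-1,-1,-1,-1]}}

```text
clock: 64.15
eef_pos: [655.2, -200.1, 153.4]
orientation: [1.0, 0.03, 0.002, 0.005]
contact_force: [3.9, -21.3, 4.1]
grip_width: 0.216
```

Call:
{"fn": "arm_command", "kwargs": {"angular": [[0,0,0],[0,0,0],[0,0,0],[0,0,0]], "linear": [[0,-0.002,0],[0,0,0],[0,0,0],[0,0,0]], "jaw": [-1,-1,-1,-1]}}

```text
clock: 64.55
eef_pos: [655.2, -199.8, 153.5]
orientation: [1.0, 0.03, 0.002, 0.006]
contact_force: [4.8, -25.1, 1.7]
grip_width: 0.213
```

Call:
{"fn": "arm_command", "kwargs": {"angular": [[0,0,0],[0,0,0],[0,0,0],[0,0,0]], "linear": [[0,-0.002,0],[0,0,0],[0,0,0],[0,0,0]], "jaw": [-1,-1,-1,-1]}}

```text
clock: 64.95
eef_pos: [655.2, -199.6, 153.5]
orientation: [1.0, 0.029, 0.002, 0.007]
contact_force: [6.0, -29.9, 1.6]
grip_width: 0.217
```

```bash
python3 -c "
from blank import *
im=camera('scene'); cv2.imwrite('pics/s25.png',im); print(get_obs()['eef_pos'],bfit(im,(646,-62,np.radians(-86.2)),P('scene'),100))"
```

```text
[ 655.16083864 -199.60519893  153.45438506] (array([644.40322191, -46.73561402, -86.29214179]), np.float64(2.0370585918426514), 0.9363519863306279)
```

The force is at 30 N, the post at y = −199.6 (tip gap ≈ 156 mm), and the blank has moved 14 mm onto the head cone, so it is firmly held. Easing the push, opening and lifting away.

Call:
{"fn": "arm_command", "kwargs": {"angular": [[0,0,0],[0,0,0],[0,0,0],[0,0,0],[0,0,0],[0,0,0],[0,0,0],[0,0,0]], "linear": [[0,0.003,0],[0,0.004,0],[0,0,0],[0,0,0],[0,0,0],[0,0,0],[0,0,0],[0,0,0]], "jaw": [-1,-1,-1,-1,0,0,0,0]}}

```text
clock: 65.8
eef_pos: [654.8, -194.0, 151.8]
orientation: [0.999, 0.034, 0.0, -0.0]
contact_force: [-0.8, 0.1, -0.4]
grip_width: 0.496
```

Call:
{"fn": "arm_command", "kwargs": {"angular": [[0,0,0],[0,0,0],[0,0,0],[0,0,0],[0,0,0],[0,0,0],[0,0,0],[0,0,0],[0,0,0],[0,0,0]], "linear": [[0,0,-0.02],[0,0,-0.03],[0,0,-0.04],[0,0,-0.04],[0,0,-0.04],[-0.02,0.035,0],[-0.02,0.035,0],[-0.02,0.035,0],[0,0,0],[0,0,0]], "jaw": [0,0,0,0,0,0,0,0,0,0]}}

```text
clock: 66.8
eef_pos: [601.4, -304.7, 321.6]
orientation: [0.999, 0.033, -0.0, -0.0]
contact_force: [0.0, 1.4, -0.1]
grip_width: 0.501
```

```bash
python3 - <<'E'
from blank import *
im=camera('scene'); cv2.imwrite('pics/s26.png',im); print(get_obs()['eef_pos'],bfit(im,(645,-47,np.radians(-86.2)),P('scene'),100))
d=cv2.absdiff(im,cv2.imread("pics/s25.png")); 
t=camera('top'); cv2.imwrite('pics/t26.png',t)
for k in ["glue_jar","eggcup"]: print(k,[(np.round(x["xyz"]).tolist(),round(x["p"],2)) for x in recognise(k,"scene")])
c=[cv2.resize(im[230:430,150:390],(400,333),interpolation=cv2.INTER_CUBIC),cv2.resize(im[130:250,340:484],(400,333),interpolation=cv2.INTER_CUBIC)]
cv2.imwrite("pics/final.png",cv2.hconcat(c))
E
```

```text
[ 602.11617982 -303.05726546  321.76862065] (array([644.61433484, -46.8346194 , -85.95281063]), np.float64(2.0290937423706055), 0.9350149636596836)
glue_jar [([527.0, -87.0, 59.0], 0.91), ([664.0, -66.0, 66.0], 0.32)]
eggcup [([448.0, -37.0, 64.0], 0.65)]
```

The picture quota is used up, so the last checks are numeric. The blank hasn't moved since release (y −46.8), and the jar and egg cup are where they were. Comparing the tin region with the earlier picture, then handing in.

```bash
python3 - <<'E'
from h import *
pr=P("scene"); a=cv2.imread("pics/s26.png"); b=cv2.imread("pics/s18.png")
for xy in [(445,320),(415,364),(391,315.5),(421,273),(472,277.5),(468,366),(496,321.5)]:
    print([sfit(i,xy,5,pr,5)[0].round(1).tolist() for i in (b,a)])
E
python3 -c "
from station import *
sign_off(); print(get_obs()['clock'])"
```

```text
[[436.3, 323.6], [436.0, 322.0]]
[[414.7, 361.7], [414.7, 361.7]]
[[390.3, 311.2], [389.0, 311.5]]
[[412.0, 279.6], [415.0, 276.3]]
[[463.0, 278.8], [463.0, 278.8]]
[[469.3, 361.0], [469.3, 361.0]]
[[487.0, 327.2], [487.0, 327.8]]
the job is handed in; nothing more can be done
the job is handed in; nothing more can be done
```

The changeover is done and handed in at about 67 s on the robot's clock, of 210 s allowed.

- **Feet:** All six loose feet stand in the tin with packed1, one in the middle and six round it. The last close-up shows them upright and level. The middle foot measured about 1.5 mm off centre and the ring feet 51–54 mm out. Two of them brushed the tin wall on the way in, at about 7–11 N. One foot was knocked about 55 mm aside during the run; I found it again and packed it.
- **Lathe:** I slid the tailstock back 106 mm and laid the blank in both Vs. I then slid the tailstock up until it pushed with 30 N, leaving the tips about 156 mm apart. The blank moved about 14 mm onto the head cone and stayed put after I let go.
- **Glue jar and egg cup:** Both were still where they started.

**Checks that were weaker:** The picture limit stopped me viewing the final close-up, so the last checks were numeric only. For the tin, I compared two scene-camera pictures. Four of the seven feet gave the same position and two were within 2 mm. The seventh, on the side nearest the bench feet, differed by about 4 mm; crowded feet fit poorly in that view, so I took it as fitting error, not movement.

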